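# Hang the sample pot on the stand by its bail

## Robot

A 6-joint arm with a two-finger parallel gripper is mounted at the origin on a cart in front of the work surface, level with it; the furniture and walls round the work are solid. World frame = base frame: x ahead of the robot, y to its left, z up, the work surface at z = 0. Lengths are in m, angles in rad, forces in N, time in s.
With the tool pointing down it reaches from about 0.375 to 0.975 m from the base axis. Payload 3.8 kg.
Tool frame: the origin (TCP) lies at the very end of the fingers, on their centre line; the grasp point (between the pads) lies 19 mm behind it; y points along the fingers, x is the direction in which the jaws open and shut, and the axes are right-handed (so a half turn about y gives the same grasp; the last joint's range is limited). The gripper opens to 85 mm and grips with 20 to 120 N. Pads are 22 mm wide; open, the fingers measure 114 mm over their backs; the gripper's body (76 mm by 85 mm) begins 54 mm behind the grasp point. The pads swing forward as they close: fully open they stand 13 mm farther back than shut.
Start: joints at [-1.161, 0.264, 1.604, -0, 1.274, -0.037], TCP at [0.292, -0.609, 0.203] pointing down, gripper open.
Joint ranges: [-2.63, 2.63], [-0.94, 2.18], [0.31, 2.57], [-1.31, 4.45], [0, 2.66], [-2.55, 2.55]. Speed limits (rad/s): [2.57, 2.57, 3.14, 3.14, 3.14, 3.14].

## Interface

Orientations are given as a rotation vector (axis times angle).
In Python, from workcell import bot, cams gives the robot as it stands.
- The arm moves only by the tool play_rows, never from a script. Its argument "motion" is a list of rows, each a list of 2 entries, a list of its own where there are three numbers: the shift along the world's x, y, z normalised to -1 to 1, where 1 is 400 mm, then the turn, a rotation vector about the world's x, y, z normalised to -1 to 1, where 1 is pi/4 rad. In form: [[[tx, ty, tz], [ax, ay, az]], ...]. A call has 1 to 10 rows; each row is the pose to reach, as a shift and turn from the pose commanded when the call began; what a row does not reach only later rows make up. A row lasts 1/8 s, in which the tool goes at most 62.5 mm and 10.7 degrees, less where a joint would pass 70% of its speed; a pose out of reach is approached as far as the arm can. A call with a number of a shift or a turn outside -1 to 1 is refused whole. A call with a gripper value outside its range is refused whole. "gripper" is the closure, from 0 (fully open) to 1 (shut), set as the call begins (left out, the last holds). The fingers move at their own pace and stop on an object; "squeeze" is the grip in N (left out, the last holds). Time passes only in rows, so rows that repeat a pose let the fingers close. It gives the time, the measured TCP pose, the force and the opening at its end, in the units of the state.
- bot.read_state(): the state, without advancing time (a new reading comes with each control period).
- cams.read_camera(name): name is "scene" or "top"; returns (picture, depth): 384x512x3 uint8, red, green, blue; 384x512 float32, m along the optical axis (not along the pixel's ray), 0 where there is no reading.
- cams.calibration(name): a dict with "mtx" (3x3 intrinsics, pixels), "R" (3x3) and "t" (3): a world point X has camera coordinates R X + t. Camera axes: x right, y down, z forward; pixel columns grow to the right and rows downward; lengths in m; the calibration is good to about 2 mm. A picture is of the moment at which its call begins. calibration takes no time and is no camera call.
- bot.finish_job(): hands the job in, once; it reports no verdict.
Trained networks look in the newest picture that a camera, given by its name, has taken for a name from the list of things; names that differ only in an ending like _2 or _b are one class to them, and where a whole thing is asked for, a point or a joint stands for the part that bears it (a point fixed in the world has none). Each returns a list of dicts, best first, with "conf" (0 to 1); they miss things now and then, are a little off and sometimes report something else, mostly with a low value. They report only what shows in the picture. A call takes as long as a camera call.
- cams.recognise(camera, label): "xyz" ([x, y, z] in m, in the coordinates of the camera as it stood for that picture, good to about 4 mm: the middle of the surface that is visible of it).
- cams.regions_of(camera, label): "mask" (384x512 bool, what is visible of it).
- cams.mark_of(camera, label): "xyz" ([x, y, z] in m, in the coordinates of the camera as it stood for that picture, good to about 4 mm: a listed point, or the origin of a listed thing).
The state is a dict: "time": time; "q": joint angles; "joint_vel": joint speeds; "joint_torque": joint torques, N m; "tool_pos": TCP position; "tcp_rot": TCP orientation; "wrist_force": force on the tool from outside, world axes, zero at the start; "torque": the same for the moment, N m; "width": opening from 0.0 (shut) to 1.0 (fully open).
Only numpy, scipy, OpenCV 4.12 (cv2) and the standard library are available. Lean on these libraries where they do the work, as an engineer would, in place of code of your own. Each camera call takes 0.05 s, during which the arm holds its last target.

## Task

Swing the folded-down wire bail of the lidded steel sample pot upright while the pot stays standing where it is, then carry the pot by the bail to the stand and hang it there: lay the bail on the two prongs of the fork, slide it in under the keepers and let it down into the notches, so that the fork carries the pot before you let go. The fork was clamped at a height set by hand, so feel for it and be gentle: do not push hard against the stand, do not tip the pot, and leave the small things on the worktop where they are.

Things in the scene. Friction and masses are not known exactly. Their poses are not given: they have to be found in the camera images.
- pot_centre (a point): Centre (half-way up) of the lidded steel pot with a blue band: 88 mm across, 75 mm high, closed, 0.4 to 0.65 kg, standing loose. z up. The bail's pivots lie 26.5 mm above this point, 50 mm to either side along the point's y axis; at the start the bail is folded down towards the point's -x.
- bail_grip (a point): Middle of the bail's straight cross-bar, 85 mm from the pivot line. A black sleeve, 9 mm thick, 38 mm long, tight on the wire (pinched hard it cannot turn in the fingers and the pot tips); beside it 5 mm wire, straight to 43 mm from the middle, then bent into two legs 100 mm apart. y lies along the bar, z points from the pivots to the bar. Folded, the bar is 37 mm off the pot, 35 to 55 mm up.
- bail (a joint): Angle of the bail on the pot, rad: 0 = upright above the pot, negative = swung towards the pot's -x, -1.57 = level, -1.7 to -1.87 at the start (folded; -1.87 is its stop). Light friction (0.016 N m) in the pivots keeps it where it is put.
- stand: Fixed stand: grey base plate 10 mm thick (170 x 130 mm, to 130 mm in front of the column), steel column 16 mm thick, 205 mm high, two-pronged aluminium fork. Origin at the column's foot on the worktop, z up; the fork points to the stand's -x. The pot is wider than the gap of the fork: it comes in from the front, bar above the prongs, pot below them.
- fork_entry (a point): Point 146 mm in front of the column, midway between the prongs, 190 mm up; x points inwards to the column. Prongs: 6 mm plates on edge, 33 mm either side (60 mm clear between), 18 mm deep, tips 24 mm before this point. Their level top edge, the runway, was set by hand 176 to 204 mm over the worktop: the point does not show it, feel for it. Open above to 24 mm past this point.
- fork_notch (a point): Point over the notches, 95 mm in front of the column (51 mm in from fork_entry), 190 mm up (true runway height up to 14 mm off). From 27 mm before it keepers roof the runway: underside 14.5 mm, top 26 mm above the runway. Notches 13 mm wide, 8 mm deep; a wall stands at their inner edge, 6.5 mm past this point. A cross-piece joins the prongs 67 mm past it.
- vial_a: Small glass vial with black cap, 28 mm across, 60 mm high, standing; origin at its foot. To be left alone.
- beaker_50: Small glass beaker, 44 mm across, 58 mm high, standing; origin at its foot. To be left alone.
- petri_dish: Petri dish with lid, 60 mm across, 14 mm high, lying; origin at its underside. To be left alone.
- dropper_bottle: Brown dropper bottle, 33 mm across, 102 mm high, standing; origin at its foot. To be left alone.

How it is judged:
By the outcome, as a careful person would: the job done as asked, in the order asked, and still so for the second after the job is handed in, with the robot touching nothing.
It also fails if it takes over 64 s, if anything falls off the work surface, if the arm or the gripper's body presses on something with over 40 N, if the wrist force passes 120 N, or if a joint passes its speed limit or range.

## Working session

There is one attempt and no reset: what is moved stays moved. The work goes in short steps, Python scripts to look and compute and a tool call to move; the robot and the scene stay as the last step left them, time stands still between calls to the robot, and variables do not carry over. Pictures are saved under pics/ and viewed, and the job is handed in when it is done.

Besides the shell and the picture viewer there is one more tool, called after ">>>" in YAML: its name, and indented under it one key for each argument. play_rows: Moves the arm, as the interface text tells. Its arguments: {"type":"object","properties":{"motion":{"type":"array","items":{"type":"array"}},"gripper":{"type":"number"},"squeeze":{"type":"number"}},"required":["motion"]}

```bash
mkdir -p pics; ls; cat > h.py <<'E'
import numpy as np, cv2
from workcell import bot, cams
def w(cam,p):
    c=cams.calibration(cam); R=np.array(c["R"]);t=np.array(c["t"]); return R.T@(np.array(p)-t)
def px(cam,X):
    c=cams.calibration(cam); p=np.array(c["mtx"])@(np.array(c["R"])@np.array(X)+np.array(c["t"])); return p[:2]/p[2]
def cloud(cam,d):
    c=cams.calibration(cam);K=np.array(c["mtx"]);v,u=np.mgrid[0:d.shape[0],0:d.shape[1]]
    P=np.stack([(u-K[0,2])/K[0,0]*d,(v-K[1,2])/K[1,1]*d,d],-1)
    return (P-np.array(c["t"]))@np.array(c["R"])
def snap(cam,name):
    im,d=cams.read_camera(cam); cv2.imwrite(f"pics/{name}.png",im[:,:,::-1]); np.save(f"pics/{name}.npy",d); return im,d
E
python3 - <<'E'
from h import *
s=bot.read_state(); print(s)
for c in ("scene","top"):
    snap(c,c+"0")
    cal=cams.calibration(c); print(c,-np.array(cal["R"]).T@np.array(cal["t"]),np.array(cal["R"]).round(2).tolist(),cal["mtx"][0][0])
    for l in ["pot_centre","bail_grip","stand","fork_entry","fork_notch","vial_a","beaker_50","petri_dish","dropper_bottle"]:
        print(l,[(w(c,r["xyz"]).round(4).tolist(),round(r["conf"],2)) for r in cams.mark_of(c,l)][:3])
E
```

```text
pics
{'time': 0.0, 'q': array([-1.16088992e+00,  2.64775591e-01,  1.60536012e+00, -7.05044497e-06,
        1.27368629e+00, -3.69256293e-02]), 'joint_vel': array([-0.00032897,  0.00066233, -0.00012071,  0.00015247,  0.00025867,
        0.00109971]), 'joint_torque': array([ 2.14755033e-03, -5.15109265e+01, -3.67307746e+01,  1.77837410e-04,
        1.29146985e-02, -2.13239832e-05]), 'tool_pos': array([ 0.29134275, -0.60801914,  0.20125446]), 'tcp_rot': array([-1.38678707,  0.87543671, -0.87241059]), 'wrist_force': array([-0.1353605 ,  0.68716515, -0.80465989]), 'torque': array([ 0.013216  ,  0.01977306, -0.00581991]), 'width': 1.0010937771459132}
scene [-0.45420584  0.75744433  0.83972184] [[-0.58, -0.81, -0.0], [-0.4, 0.29, -0.87], [0.71, -0.51, -0.49]] 427.8495922742035
pot_centre [([0.5489, 0.2249, 0.0363], 0.74)]
bail_grip [([0.4759, 0.265, 0.04], 0.69)]
stand [([0.6367, -0.34, -0.0028], 0.6)]
fork_entry [([0.4874, -0.3296, 0.1903], 0.68)]
fork_notch [([0.5385, -0.3365, 0.188], 0.58)]
vial_a [([0.4108, 0.0629, 0.0016], 0.54)]
beaker_50 [([0.44, 0.4604, 0.0024], 0.66)]
petri_dish [([0.3796, -0.131, -0.0018], 0.62)]
dropper_bottle [([0.6374, -0.3399, -0.0017], 0.2)]
top [0.28776138 0.02122251 1.325775  ] [[-0.01, -1.0, 0.0], [-0.98, 0.01, -0.21], [0.21, -0.0, -0.98]] 349.54593588329794
pot_centre [([0.5513, 0.2338, 0.0383], 0.69), ([0.4104, 0.0649, 0.0011], 0.47)]
bail_grip [([0.4723, 0.2631, 0.0421], 0.55)]
stand [([0.5399, -0.336, 0.1936], 0.73), ([0.6341, -0.3438, -0.0008], 0.61), ([0.4913, -0.3297, 0.1916], 0.58)]
fork_entry [([0.4885, -0.3305, 0.1862], 0.91)]
fork_notch [([0.54, -0.3343, 0.1929], 0.87), ([0.4736, 0.2614, 0.0414], 0.33)]
vial_a [([0.4099, 0.0659, 0.0039], 0.55)]
beaker_50 [([0.4438, 0.4555, 0.0011], 0.48)]
petri_dish [([0.3861, -0.128, -0.0006], 0.57)]
dropper_bottle [([0.6761, -0.2107, -0.0001], 0.67)]
```

View pics/scene0.png

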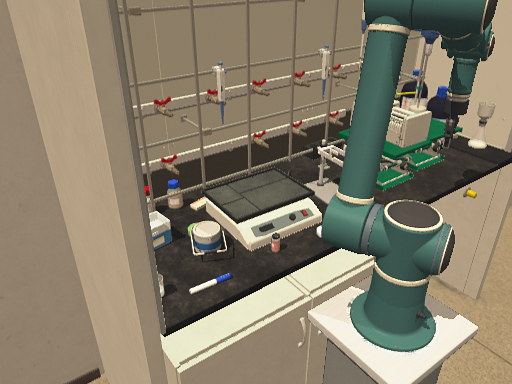

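View pics/top0.png

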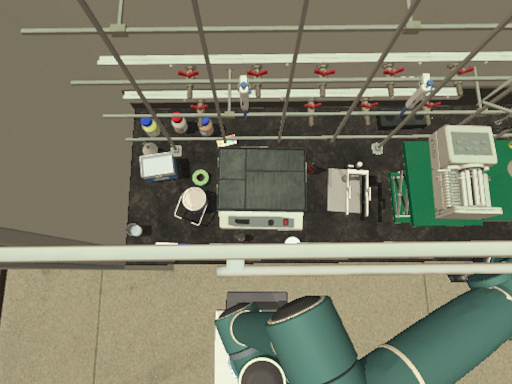

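```bash
python3 - <<'E'
import cv2,numpy as np
a=cv2.imread('pics/top0.png'); b=cv2.imread('pics/scene0.png')
t1=cv2.resize(a[150:250,120:220],(400,400),interpolation=2); t2=cv2.resize(a[150:250,310:410],(400,400),interpolation=2)
s1=cv2.resize(b[180:280,150:250],(400,400),interpolation=2); s2=cv2.resize(b[110:210,280:380],(400,400),interpolation=2)
cv2.imwrite('pics/z1.png',np.hstack([t1,t2])); cv2.imwrite('pics/z2.png',np.hstack([s1,s2]))
from h import *
for c in("top","scene"):
    d=np.load(f'pics/{c}0.npy'); P=cloud(c,d)
    # obstacle height map in box
    m=(P[...,0]>.3)&(P[...,0]<.85)&(P[...,1]>-.5)&(P[...,1]<.5)&(d>0)&(P[...,2]<0.6)
    Q=P[m]
    print(c); 
    for x in np.arange(.3,.85,.05):
        print('%.2f'%x,' '.join('%4d'%(1000*np.max(Q[(abs(Q[:,0]-x-.025)<.025)&(abs(Q[:,1]-y-.025)<.025)][:,2],initial=-.999)) for y in np.arange(-.5,.5,.05)))
E
```

```text
top
0.30    9    8    6    8    6    9    7    7    8    6    6 -891    6    7    8    6    7    7    7  599
0.35    8    6    7    5    7    6   18   20    6    6    5   34    9    7    8   20   18   21    6  599
0.40    9    9    9    9    9    7   44   47   53   47   48   68   41    8    7    7    8    8   60  599
0.45    9    9  187    8  187    9  105  105  104  103  100   71   69   58   53   48   42    8   64  599
0.50    8   12  213  214  212    9  104  105  105  104  106  105  107   80   83   80   50    8    8  599
0.55    8   14  210  211  212    7  106  100   98   99   99   98  106   78   80   80    7   10    8  599
0.60   10   15  203  210  190    7  106  100   98   99   99  100  105   26   28    9   89   89   88  599
0.65    9    6   11   18   15  106  104  100   98   98   99  100  108   22   27    6   91   91   90  599
0.70   16  534   10    8    9    9  106  105  109  105  532  499  105    7    7    9   92   90   88  599
0.75  598  530  504  504  599  503  503  503  599  504  531  503  599  503  503  503  598  502  503  599
0.80   56  408  415    7    9  410  415    7  
[... 519 characters left out ...]
  101   98   99   99  100  101  103   93   78   78   50    4    4 -999
0.55 -530    8  207  206  204    3  102   95   96   96   97   94  104   76   78   77    4    5    1 -999
0.60    3    9  189  205  185 -999  101   94   97   94   96   96  102 -534   23   18   85   85 -999 -999
0.65    3    8   13   14   13  102  102   96   95   94   94   95  104    4   22    3   86   85 -999 -999
0.70  568  528    4    4  577 -999  102  102  566  101  529  504  455    5    3    4  547   84 -999 -999
0.75  599  510  499  498  599  499  500  499  599  499  511  506  599  499  500  499  598 -999 -999 -999
0.80   46  402  415    3 -999  414  410 -999 -999  407  409  300   18  413  412  106  104 -999 -999 -999
```

View pics/z1.png

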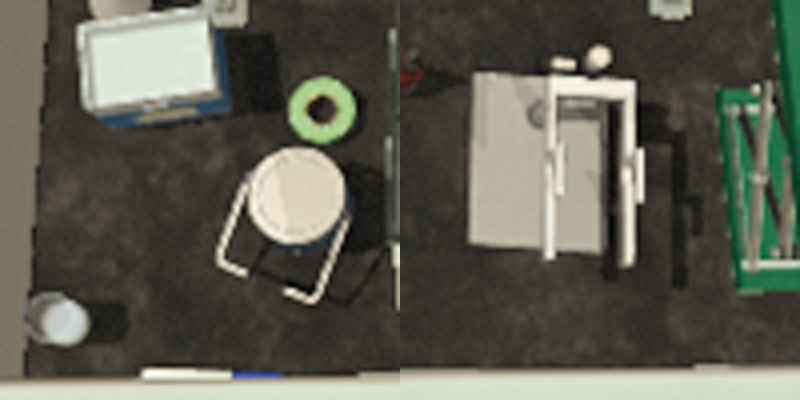

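View pics/z2.png

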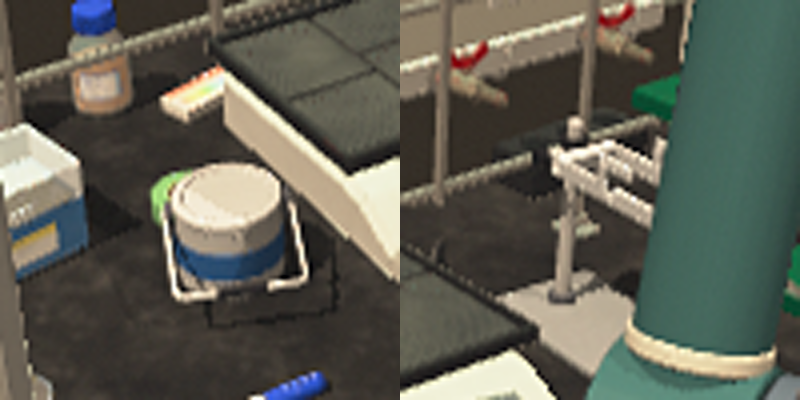

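```bash
python3 - <<'E'
from h import *
from scipy.spatial.transform import Rotation as Ro
s=bot.read_state(); M=Ro.from_rotvec(s["tcp_rot"]).as_matrix(); print(M.round(3))
for c in("top","scene"):
    d=np.load(f'pics/{c}0.npy'); P=cloud(c,d); ok=d>0
    def box(x0,x1,y0,y1,z0,z1): return P[ok&(P[...,0]>x0)&(P[...,0]<x1)&(P[...,1]>y0)&(P[...,1]<y1)&(P[...,2]>z0)&(P[...,2]<z1)]
    t=box(.42,.48,.3,.4,-.02,.02); print(c,'table',np.median(t[:,2]))
    l=box(.49,.61,.17,.29,.068,.095); print('lid',len(l),np.median(l[:,2]),(l.max(0)+l.min(0))/2,l.max(0)-l.min(0))
    ce,r=cv2.minEnclosingCircle(l[:,:2].astype(np.float32)); print(ce,r)
    b=box(.42,.51,.19,.33,.025,.068); b=b[np.hypot(b[:,0]-.55,b[:,1]-.229)>.055]
    print('bail',len(b)); print(b[np.argsort(b[:,1])].round(3)[::max(1,len(b)//25)].tolist())
    f=box(.44,.66,-.42,-.25,.165,.25); print('fork',len(f))
    for a,bb in((-.42,-.335),(-.335,-.25)):
        g=f[(f[:,1]>a)&(f[:,1]<bb)&(f[:,0]<.6)]
        for x in np.arange(.455,.6,.015):
            h=g[abs(g[:,0]-x)<.0075]
            if len(h): print('%.3f'%x,len(h),'y',h[:,1].min().round(4),np.median(h[:,1]).round(4),h[:,1].max().round(4),'z',np.percentile(h[:,2],[10,50,90]).round(4))
    print('tip',f[f[:,0]<.48][:,0].min())
    H=P[ok&(P[...,2]>.62)&(P[...,0]>0)&(P[...,0]<.8)&(abs(P[...,1])<.6)]
    for x in np.arange(0,.8,.05):
        q=H[(abs(H[:,0]-x-.025)<.025)]
        if len(q): print('hi %.2f'%x,len(q),q[:,2].min().round(3),q[:,1].min().round(2),q[:,1].max().round(2))
E
```

```text
[[ 0.432 -0.     0.902]
 [-0.902 -0.     0.432]
 [-0.    -1.    -0.   ]]
top table 0.0007142978164759893
lid 464 0.07488011351766728 [0.55067534 0.22953814 0.07577149] [0.08332059 0.09236969 0.01494407]
(0.5489264726638794, 0.2309824675321579) 0.04954436793923378
bail 71
[[0.509, 0.192, 0.055], [0.504, 0.195, 0.059], [0.497, 0.199, 0.058], [0.494, 0.199, 0.056], [0.487, 0.203, 0.052], [0.479, 0.206, 0.054], [0.476, 0.207, 0.053], [0.473, 0.211, 0.048], [0.463, 0.211, 0.043], [0.458, 0.214, 0.047], [0.458, 0.218, 0.047], [0.462, 0.226, 0.044], [0.463, 0.23, 0.043], [0.467, 0.234, 0.042], [0.463, 0.238, 0.041], [0.47, 0.245, 0.045], [0.466, 0.248, 0.045], [0.474, 0.249, 0.043], [0.474, 0.252, 0.044], [0.474, 0.256, 0.046], [0.477, 0.259, 0.048], [0.47, 0.259, 0.045], [0.474, 0.263, 0.045], [0.474, 0.267, 0.044], [0.477, 0.27, 0.048], [0.481, 0.274, 0.049], [0.478, 0.274, 0.044], [0.485, 0.278, 0.045], [0.485, 0.281, 0.048], [0.486, 0.286, 0.043], [0.489, 0.29, 0.043], [0.489, 0.297, 0.044], [0.508, 0.301, 0.047], [0.503, 0.303, 0.051], [0.5, 0.304, 0.047], [0.494, 0.305, 0.041]]
fork 5
[... 2826 characters left out ...]
 -0.304 -0.2988 -0.2945 z [0.1692 0.1854 0.2059]
0.560 20 y -0.3036 -0.3003 -0.2954 z [0.1697 0.1803 0.2048]
0.575 14 y -0.3069 -0.3022 -0.2989 z [0.1661 0.1738 0.1799]
0.590 13 y -0.3057 -0.3009 -0.2974 z [0.1709 0.1743 0.1806]
tip 0.4766631169142147
hi 0.00 1051 0.692 -0.16 -0.06
hi 0.05 1024 0.663 -0.27 -0.04
hi 0.10 2024 0.62 -0.4 0.0
hi 0.15 1552 0.62 -0.52 0.01
hi 0.20 99 0.628 -0.02 0.0
hi 0.25 2864 0.62 -0.4 0.56
hi 0.30 1349 0.62 0.5 0.56
hi 0.35 616 0.62 0.56 0.56
hi 0.40 516 0.621 0.56 0.56
hi 0.45 438 0.62 0.56 0.56
hi 0.50 378 0.62 0.56 0.56
hi 0.55 318 0.621 0.56 0.56
hi 0.60 279 0.62 0.56 0.56
hi 0.65 242 0.621 0.56 0.56
hi 0.70 221 0.62 -0.47 0.56
hi 0.75 1302 0.62 -0.49 0.56
```

```bash
python3 - <<'E'
from h import *
d=np.load('pics/top0.npy'); P=cloud('top',d)
for u in (50,150,200,300,400,500):
    print(u,[(v,P[v,u].round(3).tolist()) for v in (240,246,250,256,270)])
b=cv2.imread('pics/scene0.png');print(P[200:210,195].round(2)[0])
# bail line fit
for c in("top","scene"):
    d=np.load(f'pics/{c}0.npy'); P=cloud(c,d)
    Q=P[(d>0)&(P[...,2]>.03)&(P[...,2]<.055)]; ax=np.array([.913,-.408]); n=np.array([.408,.913])
    r=Q[:,:2]-[.549,.231]; m=(abs(r@ax+.083)<.015)&(abs(r@n)<.055); q=Q[m]
    v=cv2.fitLine(q[:,:2].astype(np.float32),cv2.DIST_HUBER,0,.01,.01).ravel(); print(c,v,np.median(q[:,2]),(r[m]@n).min(),(r[m]@n).max(),np.median(r[m]@ax))
E
```

```text
50 [(240, [0.363, 0.489, 0.51]), (246, [0.315, 0.231, 0.959]), (250, [0.311, 0.229, 0.963]), (256, [0.305, 0.229, 0.96]), (270, [0.307, 1.28, -0.903])]
150 [(240, [0.406, 0.405, -0.001]), (246, [0.314, 0.127, 0.959]), (250, [0.31, 0.126, 0.962]), (256, [0.304, 0.126, 0.962]), (270, [0.3, 0.657, -0.902])]
200 [(240, [0.404, 0.217, -0.001]), (246, [0.313, 0.075, 0.961]), (250, [0.309, 0.075, 0.96]), (256, [0.303, 0.075, 0.961]), (270, [0.297, 0.347, -0.914])]
300 [(240, [0.399, -0.161, 0.003]), (246, [0.312, -0.029, 0.962]), (250, [0.308, -0.028, 0.962]), (256, [0.302, -0.028, 0.96]), (270, [0.288, -0.03, 0.943])]
400 [(240, [0.396, -0.539, 0.0]), (246, [0.311, -0.132, 0.961]), (250, [0.307, -0.132, 0.961]), (256, [0.301, -0.133, 0.958]), (270, [0.287, -0.138, 0.941])]
500 [(240, [0.316, -0.238, 0.96]), (246, [0.31, -0.235, 0.963]), (250, [0.306, -0.236, 0.96]), (256, [0.301, -0.254, 0.933]), (270, [0.286, -0.245, 0.942])]
[0.54 0.23 0.07]
top [0.3836523  0.92347765 0.47432074 0.25727504] 0.0442276590346548 -0.05313180898936579 0.047418389838733054 -0.07905519413994823
scene [0.3902639  0.92070305 0.47702858 0.27718192] 0.04274728855309755 -0.05088026548144117 0.05122850778760615 -0.08427903084708269
```

>>> play_rows:
  motion:
    - [[0.35, 1, 0.2], [0, 0, 0.924]]
    - [[0.35, 1, 0.2], [0, 0, 0.924]]
    - [[0.35, 1, 0.2], [0, 0, 0.924]]
    - [[0.35, 1, 0.2], [0, 0, 0.924]]
    - [[0.35, 1, 0.2], [0, 0, 0.924]]
    - [[0.35, 1, 0.2], [0, 0, 0.924]]
    - [[0.35, 1, 0.2], [0, 0, 0.924]]
    - [[0.35, 1, 0.2], [0, 0, 0.924]]
  gripper: 0.72
  squeeze: 20

```text
time: 2.0
tool_pos: [0.4332, -0.2058, 0.2842]
tcp_rot: [-1.549, 0.306, -0.31]
wrist_force: [-0.0, 1.3, 0.2]
width: 0.275
```

>>> play_rows:
  motion:
    - [[0, 1, 0], [-0.222, -0.528, 0]]
    - [[0, 1, 0], [-0.222, -0.528, 0]]
    - [[0, 1, 0], [-0.222, -0.528, 0]]
    - [[0, 1, 0], [-0.222, -0.528, 0]]
    - [[0, 1, 0], [-0.222, -0.528, 0]]
    - [[0, 1, 0], [-0.222, -0.528, 0]]
    - [[0, 1, 0], [-0.222, -0.528, 0]]
    - [[0, 1, 0], [-0.222, -0.528, 0]]

```text
time: 3.0
tool_pos: [0.4318, 0.1926, 0.2821]
tcp_rot: [-1.611, -0.044, -0.659]
wrist_force: [-1.0, -1.3, -0.5]
width: 0.281
```

```bash
cat >> h.py <<'E'
from scipy.spatial.transform import Rotation as Ro
def st():
    s=bot.read_state(); M=Ro.from_rotvec(s["tcp_rot"]).as_matrix()
    print('t',round(s["time"],2),'p',s["tool_pos"].round(4),'jaw',M[:,0].round(3),'a',M[:,1].round(3),'F',s["wrist_force"].round(2),'T',s["torque"].round(2),'w',round(s["width"],3),'q',s["q"].round(2)); return s,M
E
python3 -c "
from h import *
st()"
```

```text
t 3.0 p [0.4318 0.1926 0.2821] jaw [ 0.832 -0.346  0.434] a [ 0.4   -0.168 -0.901] F [-0.97 -1.32 -0.47] T [0.06 0.21 0.04] w 0.281 q [ 0.67 -0.35  2.12 -0.42  1.18  1.19]
```

>>> play_rows:
  motion:
    - [[-0.03, 0.23, -0.325], [-0.232, -0.552, 0]]
    - [[-0.03, 0.23, -0.325], [-0.232, -0.552, 0]]
    - [[-0.03, 0.23, -0.325], [-0.232, -0.552, 0]]
    - [[-0.03, 0.23, -0.325], [-0.232, -0.552, 0]]
    - [[-0.03, 0.23, -0.325], [-0.232, -0.552, 0]]
    - [[-0.03, 0.23, -0.325], [-0.232, -0.552, 0]]

```text
time: 3.75
tool_pos: [0.4206, 0.2823, 0.1536]
tcp_rot: [-1.611, -0.429, -1.023]
wrist_force: [1.1, -0.0, 0.2]
width: 0.28
```

```bash
python3 -c "
from h import *
st();snap('scene','s1');snap('top','t1')
a=cv2.imread('pics/s1.png')[150:300,120:320];b=cv2.imread('pics/t1.png')[130:280,100:300]
cv2.imwrite('pics/z3.png',np.hstack([cv2.resize(x,(400,300),interpolation=2) for x in(a,b)]))
"
```

```text
t 3.75 p [0.4206 0.2823 0.1536] jaw [ 0.558 -0.236  0.796] a [ 0.733 -0.31  -0.606] F [ 1.1  -0.03  0.22] T [0.23 0.37 0.02] w 0.28 q [ 1.16  0.01  2.3  -1.06  1.15  2.19]
```

View pics/z3.png

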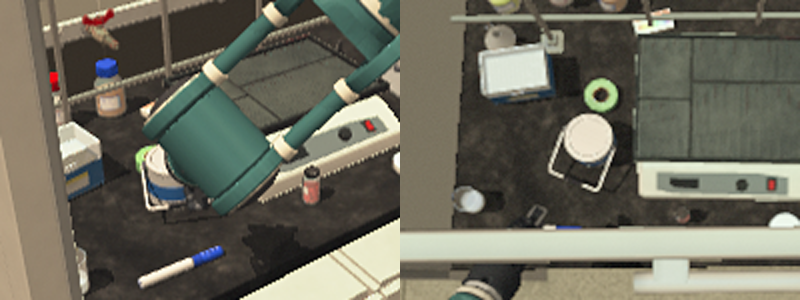

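>>> play_rows:
  motion:
    - [[0.0535, -0.015, -0.2], [0, 0, 0]]
    - [[0.0535, -0.015, -0.2], [0, 0, 0]]
    - [[0.0535, -0.015, -0.2], [0, 0, 0]]
    - [[0.0535, -0.015, -0.2], [0, 0, 0]]

```text
time: 4.35
tool_pos: [0.4422, 0.278, 0.0747]
tcp_rot: [-1.608, -0.429, -1.024]
wrist_force: [-0.3, -1.2, 0.6]
width: 0.272
```

```bash
python3 -c "
from h import *
st();snap('scene','s2');snap('top','t2')
for c in('scene','top'):
  for l in('bail_grip','pot_centre'): print(c,l,[(w(c,r['xyz']).round(4).tolist(),round(r['conf'],2)) for r in cams.mark_of(c,l)][:2])
a=cv2.imread('pics/s2.png')[180:280,140:240];b=cv2.imread('pics/t2.png')[160:260,120:220]
cv2.imwrite('pics/z4.png',np.hstack([cv2.resize(x,(400,400),interpolation=2) for x in(a,b)]))
"
```

```text
t 4.35 p [0.4422 0.278  0.0747] jaw [ 0.556 -0.238  0.796] a [ 0.734 -0.307 -0.605] F [-0.27 -1.21  0.64] T [0.2  0.33 0.04] w 0.272 q [ 1.11  0.17  2.33 -1.18  1.03  2.37]
scene bail_grip []
scene pot_centre [([0.5499, 0.23, 0.0359], 0.62)]
top bail_grip []
top pot_centre [([0.5489, 0.2322, 0.0356], 0.96)]
```

View pics/z4.png

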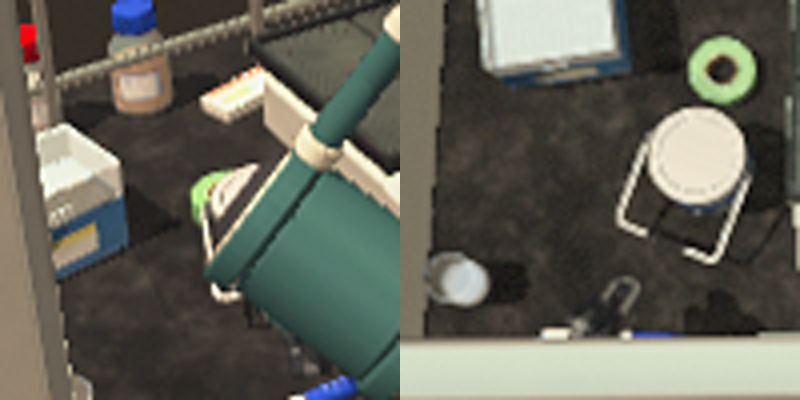

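```bash
python3 -c "
from h import *
b=cv2.imread('pics/t2.png')
z=8;u0,v0=165,195
c=cv2.resize(b[v0:v0+70,u0:u0+80],None,fx=z,fy=z,interpolation=cv2.INTER_NEAREST)
for X,col in(((.4422,.278,.0747),(0,0,255)),((.474,.263,.043),(0,255,0)),((.474+.039*.388,.263+.039*.922,.043),(255,255,0)),((.474-.039*.388,.263-.039*.922,.043),(255,255,0)),((.485,.258,.0355),(255,0,255))):
    p=(px('top',X)+.5-[u0,v0])*z; cv2.circle(c,tuple(int(v) for v in p),4,col,-1); print(X,px('top',X))
cv2.imwrite('pics/z5.png',c)"
```

```text
(0.4422, 0.278, 0.0747) [180.03609444 227.63565418]
(0.474, 0.263, 0.043) [186.10434875 220.05369159]
(0.48913199999999996, 0.298958, 0.043) [176.517806   216.10547871]
(0.458868, 0.22704200000000002, 0.043) [195.73718442 224.02097019]
(0.485, 0.258, 0.0355) [187.90481358 217.39493471]
```

View pics/z5.png

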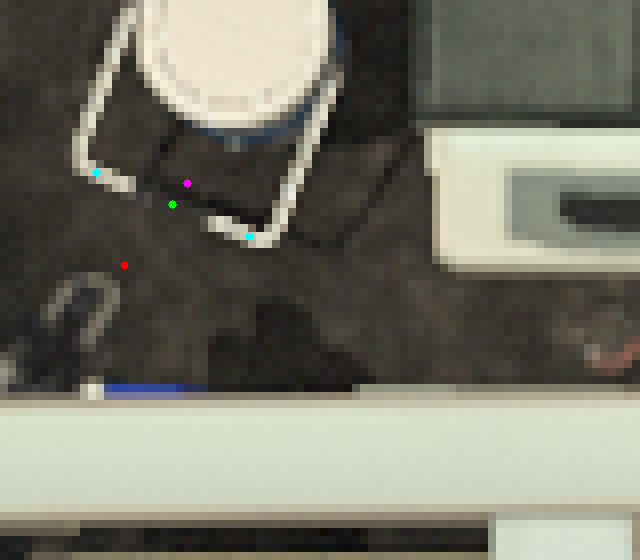

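>>> play_rows:
  motion:
    - [[0.025, -0.015, -0.0075], [0.059, 0.141, 0]]
    - [[0.025, -0.015, -0.0075], [0.059, 0.141, 0]]
    - [[0.025, -0.015, -0.0075], [0.059, 0.141, 0]]

```text
time: 5.03
tool_pos: [0.4509, 0.271, 0.0697]
tcp_rot: [-1.617, -0.329, -0.932]
wrist_force: [-0.5, -0.2, -1.0]
width: 0.277
```

```bash
python3 -c "
from h import *
st()"
```

```text
t 5.03 p [0.4509 0.271  0.0697] jaw [ 0.641 -0.271  0.718] a [ 0.662 -0.279 -0.696] F [-0.46 -0.16 -1.  ] T [ 0.11  0.32 -0.02] w 0.277 q [ 1.02  0.11  2.32 -1.09  0.93  2.2 ]
```

>>> play_rows:
  motion:
    - [[0.02, -0.008, -0.021], [0, 0, 0]]
    - [[0.04, -0.017, -0.042], [0, 0, 0]]
    - [[0.06, -0.025, -0.064], [0, 0, 0]]
    - [[0.083, -0.034, -0.087], [0, 0, 0]]
    - [[0.083, -0.034, -0.087], [0, 0, 0]]

```text
time: 5.65
tool_pos: [0.4843, 0.2564, 0.0335]
tcp_rot: [-1.62, -0.328, -0.93]
wrist_force: [0.5, -0.2, -0.9]
width: 0.281
```

```bash
python3 -c "
from h import *
st();snap('scene','s3');snap('top','t3')
for c in('scene','top'):
  for l in('bail_grip','pot_centre'): print(c,l,[(w(c,r['xyz']).round(4).tolist(),round(r['conf'],2)) for r in cams.mark_of(c,l)][:2])
b=cv2.imread('pics/t3.png')
z=8;u0,v0=165,195
c=cv2.resize(b[v0:v0+70,u0:u0+80],None,fx=z,fy=z,interpolation=cv2.INTER_NEAREST)
cv2.imwrite('pics/z6.png',c)"
```

```text
t 5.65 p [0.4843 0.2564 0.0335] jaw [ 0.643 -0.27   0.717] a [ 0.66  -0.28  -0.697] F [ 0.51 -0.19 -0.87] T [0.15 0.31 0.05] w 0.281 q [ 0.94  0.19  2.32 -1.19  0.85  2.27]
scene bail_grip []
scene pot_centre [([0.5482, 0.2278, 0.0381], 0.62)]
top bail_grip [([0.4726, 0.2624, 0.0423], 0.5)]
top pot_centre []
```

View pics/z6.png

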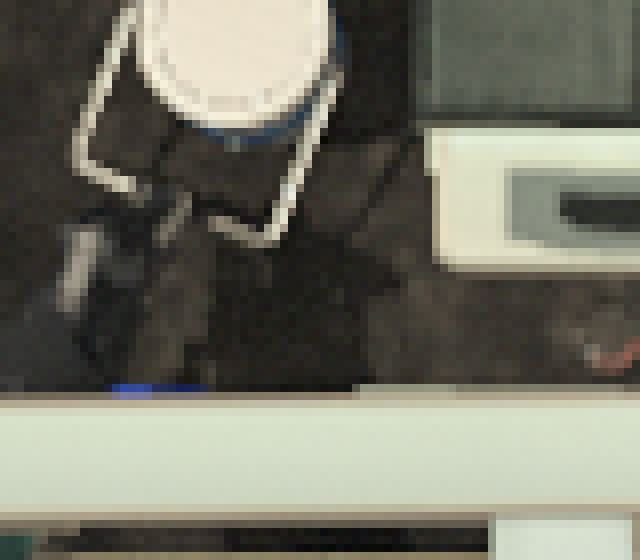

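>>> play_rows:
  motion:
    - [[0.003, 0, 0], [0, 0, 0]]
    - [[0.003, 0, 0], [0, 0, 0]]
    - [[0.003, 0, 0], [0, 0, 0]]
    - [[0.003, 0, 0], [0, 0, 0]]
  gripper: 0.86

```text
time: 6.45
tool_pos: [0.4854, 0.2577, 0.0348]
tcp_rot: [-1.617, -0.329, -0.931]
wrist_force: [0.8, -0.2, 0.2]
width: 0.143
```

```bash
python3 -c "
from h import *
st();snap('scene','s4');snap('top','t4')
a=cv2.imread('pics/s4.png')[180:280,140:240]
b=cv2.imread('pics/t4.png')
z=8;u0,v0=165,195
c=cv2.resize(b[v0:v0+50,u0:u0+50],None,fx=z,fy=z,interpolation=cv2.INTER_NEAREST)
cv2.imwrite('pics/z7.png',np.hstack([c,cv2.resize(a,(400,400))]))"
```

```text
t 6.45 p [0.4854 0.2577 0.0348] jaw [ 0.642 -0.27   0.717] a [ 0.661 -0.278 -0.697] F [ 0.81 -0.22  0.22] T [ 0.13  0.25 -0.03] w 0.143 q [ 0.93  0.19  2.32 -1.19  0.85  2.27]
```

View pics/z7.png

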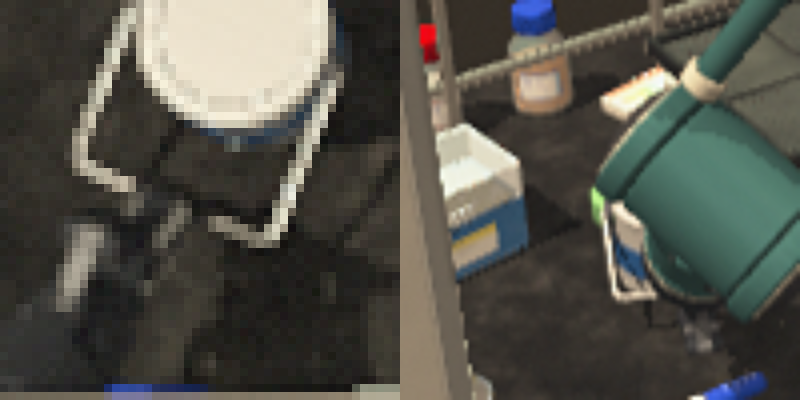

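```bash
cat > arc.py <<'E'
from h import *
import sys
e=np.array([.922,-.388,0]);nb=np.array([.388,.922,0]);Z=np.array([0,0,1.])
A=np.array([.549,.231,.064])
def pose(phi,tau,dep):
    a=np.sin(tau)*e-np.cos(tau)*Z
    return A+.085*(-np.sin(phi)*e+np.cos(phi)*Z)+dep*a
def table(phis,tau,dep,p0,tau0):
    for ph in phis:
        s=(pose(ph,tau(ph),dep(ph))-p0)/.4; r=nb*(tau0-tau(ph))/(np.pi/4)
        print(round(ph,2),[s.round(3).tolist(),r.round(3).tolist()])
E
python3 -c "
from arc import *
tau=lambda f:.8*f/1.82
dep=lambda f:.014+.005*(1.82-f)/1.82
p0=pose(1.82,.8,.014);print(p0)
ph=np.linspace(1.82,0,21)[1:]
table(ph[:5],tau,dep,p0,.8)
print();table(ph[5:12],tau,dep,pose(ph[4],tau(ph[4]),dep(ph[4])),tau(ph[4]))
print();table(ph[12:],tau,dep,pose(ph[11],tau(ph[11]),dep(ph[11])),tau(ph[11]))
"
```

```text
[0.48231055 0.25906454 0.03328236]
1.73 [[-0.004, 0.002, 0.017], [0.02, 0.047, 0.0]]
1.64 [[-0.007, 0.003, 0.035], [0.04, 0.094, 0.0]]
1.55 [[-0.008, 0.003, 0.053], [0.059, 0.141, 0.0]]
1.46 [[-0.007, 0.003, 0.071], [0.079, 0.188, 0.0]]
1.37 [[-0.005, 0.002, 0.089], [0.099, 0.235, 0.0]]

1.27 [[0.004, -0.001, 0.017], [0.02, 0.047, 0.0]]
1.18 [[0.009, -0.004, 0.034], [0.04, 0.094, 0.0]]
1.09 [[0.015, -0.006, 0.05], [0.059, 0.141, 0.0]]
1.0 [[0.023, -0.01, 0.066], [0.079, 0.188, 0.0]]
0.91 [[0.032, -0.013, 0.08], [0.099, 0.235, 0.0]]
0.82 [[0.042, -0.018, 0.094], [0.119, 0.282, 0.0]]
0.73 [[0.054, -0.023, 0.106], [0.138, 0.329, 0.0]]

0.64 [[0.012, -0.005, 0.011], [0.02, 0.047, 0.0]]
0.55 [[0.026, -0.011, 0.021], [0.04, 0.094, 0.0]]
0.46 [[0.04, -0.017, 0.029], [0.059, 0.141, 0.0]]
0.36 [[0.055, -0.023, 0.036], [0.079, 0.188, 0.0]]
0.27 [[0.07, -0.03, 0.041], [0.099, 0.235, 0.0]]
0.18 [[0.086, -0.036, 0.045], [0.119, 0.282, 0.0]]
0.09 [[0.102, -0.043, 0.046], [0.138, 0.329, 0.0]]
0.0 [[0.118, -0.05, 0.047], [0.158, 0.376, 0.0]]
```

>>> play_rows:
  motion:
    - [[-0.004, 0.002, 0.017], [0.02, 0.047, 0]]
    - [[-0.007, 0.003, 0.035], [0.04, 0.094, 0]]
    - [[-0.008, 0.003, 0.053], [0.059, 0.141, 0]]
    - [[-0.007, 0.003, 0.071], [0.079, 0.188, 0]]
    - [[-0.005, 0.002, 0.089], [0.099, 0.235, 0]]
    - [[-0.005, 0.002, 0.089], [0.099, 0.235, 0]]

```text
time: 7.3
tool_pos: [0.4846, 0.2589, 0.0718]
tcp_rot: [-1.614, -0.163, -0.781]
wrist_force: [0.9, -0.7, -0.5]
width: 0.143
```

```bash
python3 -c "
from h import *
st();snap('scene','s5');snap('top','t5')
for c in('scene','top'):
  for l in('bail_grip','pot_centre'): print(c,l,[(w(c,r['xyz']).round(4).tolist(),round(r['conf'],2)) for r in cams.mark_of(c,l)][:2])
a=cv2.imread('pics/s5.png')[180:280,140:240]
b=cv2.imread('pics/t5.png')
z=8;u0,v0=165,185
c=cv2.resize(b[v0:v0+50,u0:u0+50],None,fx=z,fy=z,interpolation=cv2.INTER_NEAREST)
cv2.imwrite('pics/z8.png',np.hstack([c,cv2.resize(a,(400,400))]))"
```

```text
t 7.3 p [0.4846 0.2589 0.0718] jaw [ 0.759 -0.322  0.566] a [ 0.522 -0.218 -0.825] F [ 0.87 -0.75 -0.48] T [ 0.08  0.28 -0.02] w 0.143 q [ 0.81  0.05  2.25 -0.84  0.79  1.81]
scene bail_grip [([0.4737, 0.2669, 0.0386], 0.68)]
scene pot_centre [([0.5462, 0.2268, 0.0367], 0.74)]
top bail_grip [([0.4731, 0.264, 0.042], 0.63)]
top pot_centre [([0.5482, 0.2343, 0.0369], 0.89)]
```

View pics/z8.png

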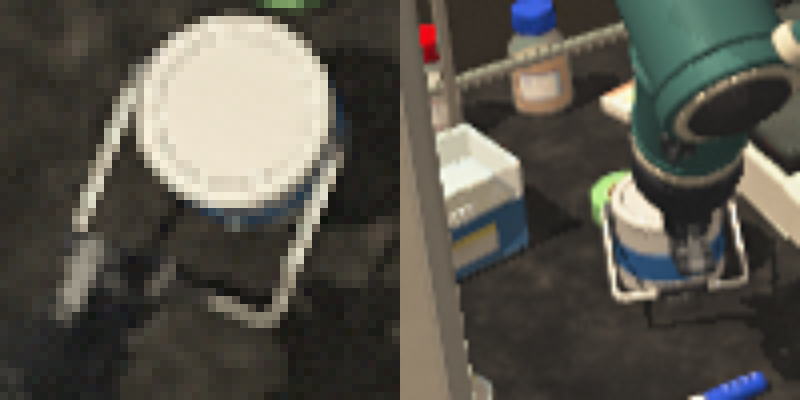

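>>> play_rows:
  motion:
    - [[-0.075, 0.034, 0], [0, 0, 0]]
    - [[-0.075, 0.034, 0], [0, 0, 0]]
    - [[-0.075, 0.034, 0], [0, 0, 0]]
    - [[-0.075, 0.034, 0], [0, 0, 0]]
  gripper: 0.67

```text
time: 8.1
tool_pos: [0.4538, 0.2719, 0.0704]
tcp_rot: [-1.617, -0.164, -0.778]
wrist_force: [-0.4, -0.3, 0.5]
width: 0.33
```

```bash
python3 -c "
from h import *
s,M=st()
B=np.array([.4735,.2645,.0405]);print(((B-s['tool_pos'])@M).round(4), 'bar in tool frame (jaw,along,side)', nb if 0 else '')"
```

```text
t 8.1 p [0.4538 0.2719 0.0704] jaw [ 0.761 -0.32   0.565] a [ 0.52  -0.219 -0.825] F [-0.36 -0.25  0.45] T [ 0.13  0.21 -0.02] w 0.33 q [ 0.88  0.04  2.27 -0.82  0.83  1.86]
[0.0005 0.0365 0.0008] bar in tool frame (jaw,along,side)
```

>>> play_rows:
  motion:
    - [[0.017, -0.007, -0.026], [0, 0, 0]]
    - [[0.034, -0.014, -0.053], [0, 0, 0]]
    - [[0.05, -0.021, -0.08], [0, 0, 0]]
    - [[0.066, -0.028, -0.105], [0, 0, 0]]
    - [[0.066, -0.028, -0.105], [0, 0, 0]]
    - [[0.066, -0.028, -0.105], [0, 0, 0]]

```text
time: 8.85
tool_pos: [0.4799, 0.2608, 0.0283]
tcp_rot: [-1.617, -0.163, -0.778]
wrist_force: [0.2, -0.5, -0.3]
width: 0.331
```

```bash
python3 -c "
from h import *
s,M=st();snap('scene','s6');snap('top','t6')
for c in('scene','top'):
  for l in('bail_grip','pot_centre'): print(c,l,[(w(c,r['xyz']).round(4).tolist(),round(r['conf'],2)) for r in cams.mark_of(c,l)][:2])
a=cv2.imread('pics/s6.png')[200:270,170:240]
b=cv2.imread('pics/t6.png')
z=8;u0,v0=165,185
c=cv2.resize(b[v0:v0+50,u0:u0+50],None,fx=z,fy=z,interpolation=cv2.INTER_NEAREST)
cv2.imwrite('pics/z9.png',np.hstack([c,cv2.resize(a,(400,400))]))"
```

```text
t 8.85 p [0.4799 0.2608 0.0283] jaw [ 0.761 -0.32   0.564] a [ 0.52  -0.219 -0.825] F [ 0.24 -0.48 -0.29] T [ 0.1   0.27 -0.02] w 0.331 q [ 0.82  0.13  2.28 -0.91  0.74  1.92]
scene bail_grip [([0.4756, 0.2672, 0.0407], 0.67)]
scene pot_centre [([0.547, 0.2311, 0.035], 0.85)]
top bail_grip [([0.4728, 0.2632, 0.0432], 0.51)]
top pot_centre [([0.5492, 0.2364, 0.0378], 0.9)]
```

View pics/z9.png

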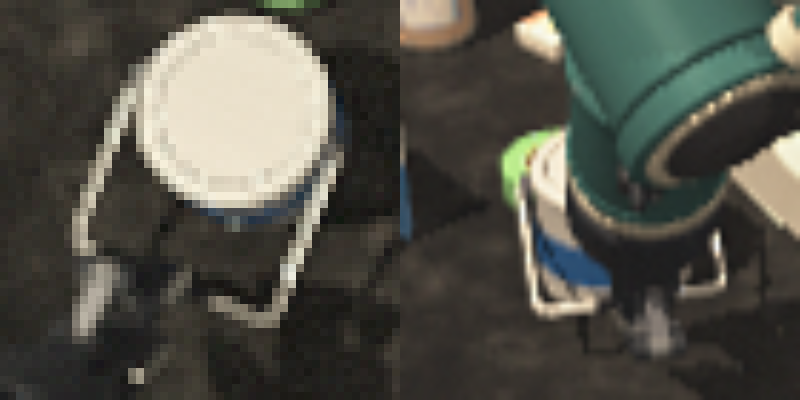

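>>> play_rows:
  motion:
    - [[0, 0, 0], [0, 0, 0]]
    - [[0, 0, 0], [0, 0, 0]]
    - [[0, 0, 0], [0, 0, 0]]
    - [[0, 0, 0], [0, 0, 0]]
  gripper: 0.86

```text
time: 9.65
tool_pos: [0.4799, 0.2609, 0.0284]
tcp_rot: [-1.617, -0.164, -0.778]
wrist_force: [-0.8, -0.3, 0.8]
width: 0.139
```

```bash
python3 -c "
from h import *
s,M=st();snap('scene','s7');snap('top','t7')
a=cv2.imread('pics/s7.png')[200:270,170:240]
b=cv2.imread('pics/t7.png')
z=8;u0,v0=165,185
c=cv2.resize(b[v0:v0+50,u0:u0+50],None,fx=z,fy=z,interpolation=cv2.INTER_NEAREST)
cv2.imwrite('pics/z10.png',np.hstack([c,cv2.resize(a,(400,400))]))"
```

```text
t 9.65 p [0.4799 0.2609 0.0284] jaw [ 0.761 -0.32   0.565] a [ 0.52  -0.219 -0.825] F [-0.77 -0.28  0.76] T [ 0.07  0.26 -0.02] w 0.139 q [ 0.82  0.13  2.28 -0.91  0.74  1.92]
```

View pics/z10.png

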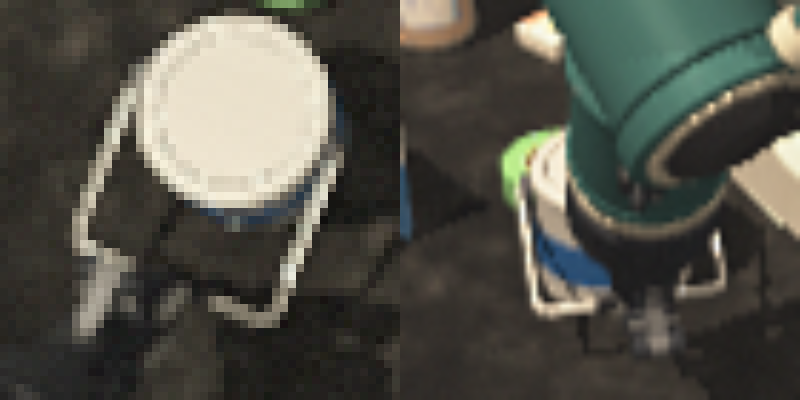

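```bash
python3 -c "
from arc import *
tau=lambda f:.85*f/1.85
dep=lambda f:.0145+.0045*(1.85-f)/1.85
p0=pose(1.85,.85,.0145);print(p0)
ph=np.linspace(1.85,0,21)[1:]
table(ph[:6],tau,dep,p0,.85)
print();table(ph[6:13],tau,dep,pose(ph[5],tau(ph[5]),dep(ph[5])),tau(ph[5]))
print();table(ph[13:],tau,dep,pose(ph[12],tau(ph[12]),dep(ph[12])),tau(ph[12]))
"
```

```text
[0.48370873 0.25847615 0.03100507]
1.76 [[-0.005, 0.002, 0.018], [0.021, 0.05, 0.0]]
1.66 [[-0.008, 0.003, 0.036], [0.042, 0.1, 0.0]]
1.57 [[-0.01, 0.004, 0.054], [0.063, 0.15, 0.0]]
1.48 [[-0.01, 0.004, 0.072], [0.084, 0.2, 0.0]]
1.39 [[-0.008, 0.003, 0.09], [0.105, 0.249, 0.0]]
1.3 [[-0.005, 0.002, 0.108], [0.126, 0.299, 0.0]]

1.2 [[0.005, -0.002, 0.017], [0.021, 0.05, 0.0]]
1.11 [[0.011, -0.005, 0.034], [0.042, 0.1, 0.0]]
1.02 [[0.019, -0.008, 0.05], [0.063, 0.15, 0.0]]
0.92 [[0.027, -0.012, 0.065], [0.084, 0.2, 0.0]]
0.83 [[0.038, -0.016, 0.079], [0.105, 0.249, 0.0]]
0.74 [[0.049, -0.021, 0.091], [0.126, 0.299, 0.0]]
0.65 [[0.062, -0.026, 0.103], [0.147, 0.349, 0.0]]

0.56 [[0.013, -0.006, 0.01], [0.021, 0.05, 0.0]]
0.46 [[0.028, -0.012, 0.019], [0.042, 0.1, 0.0]]
0.37 [[0.043, -0.018, 0.026], [0.063, 0.15, 0.0]]
0.28 [[0.058, -0.024, 0.031], [0.084, 0.2, 0.0]]
0.19 [[0.074, -0.031, 0.035], [0.105, 0.249, 0.0]]
0.09 [[0.09, -0.038, 0.037], [0.126, 0.299, 0.0]]
0.0 [[0.106, -0.045, 0.037], [0.147, 0.349, 0.0]]
```

>>> play_rows:
  motion:
    - [[0.003, -0.001, 0.003], [-0.062, -0.147, 0]]
    - [[0.006, -0.003, 0.006], [-0.124, -0.294, 0]]
    - [[0.006, -0.003, 0.006], [-0.124, -0.294, 0]]
    - [[0.006, -0.003, 0.006], [-0.124, -0.294, 0]]

```text
time: 10.25
tool_pos: [0.4823, 0.26, 0.0308]
tcp_rot: [-1.615, -0.371, -0.967]
wrist_force: [-0.2, 0.5, 0.5]
width: 0.14
```

```bash
python3 -c "
from h import *
s,M=st()"
```

```text
t 10.25 p [0.4823 0.26   0.0308] jaw [ 0.609 -0.256  0.751] a [ 0.692 -0.291 -0.661] F [-0.22  0.5   0.55] T [ 0.17  0.35 -0.01] w 0.14 q [ 0.97  0.23  2.32 -1.25  0.89  2.36]
```

Matches the nominal pose. First part of the arc.

>>> play_rows:
  motion:
    - [[-0.005, 0.002, 0.018], [0.021, 0.05, 0]]
    - [[-0.008, 0.003, 0.036], [0.042, 0.1, 0]]
    - [[-0.01, 0.004, 0.054], [0.063, 0.15, 0]]
    - [[-0.01, 0.004, 0.072], [0.084, 0.2, 0]]
    - [[-0.008, 0.003, 0.09], [0.105, 0.249, 0]]
    - [[-0.005, 0.002, 0.108], [0.126, 0.299, 0]]

```text
time: 11.0
tool_pos: [0.4815, 0.2607, 0.0759]
tcp_rot: [-1.614, -0.158, -0.775]
wrist_force: [-0.1, 0.2, -0.3]
width: 0.136
```

```bash
cat > look.py <<'E'
from h import *
import sys
k=sys.argv[1]; cen=[float(v) for v in sys.argv[2:5]]
s,M=st();a,_=snap('scene','s'+k);b,_=snap('top','t'+k)
for c in('scene','top'):
  for l in('bail_grip','pot_centre'): print(c,l,[(w(c,r['xyz']).round(4).tolist(),round(r['conf'],2)) for r in cams.mark_of(c,l)][:2])
o=[]
for c,im in(('top',b),('scene',a)):
    u,v=px(c,cen).astype(int); u0=max(0,u-30);v0=max(0,v-30); o.append(cv2.resize(im[v0:v0+60,u0:u0+60,::-1],(400,400),interpolation=cv2.INTER_CUBIC))
cv2.imwrite(f'pics/v{k}.png',np.hstack(o))
E
python3 look.py 8 .51 .25 .06
```

```text
t 11.0 p [0.4815 0.2607 0.0759] jaw [ 0.763 -0.324  0.56 ] a [ 0.517 -0.215 -0.829] F [-0.08  0.2  -0.35] T [ 0.15  0.27 -0.03] w 0.136 q [ 0.82  0.04  2.25 -0.82  0.8   1.79]
scene bail_grip [([0.4731, 0.2643, 0.0399], 0.5)]
scene pot_centre [([0.5466, 0.2276, 0.0363], 0.76)]
top bail_grip [([0.4739, 0.2614, 0.0423], 0.57)]
top pot_centre [([0.551, 0.2306, 0.0389], 0.79), ([0.4097, 0.0651, 0.0023], 0.47)]
```

View pics/v8.png

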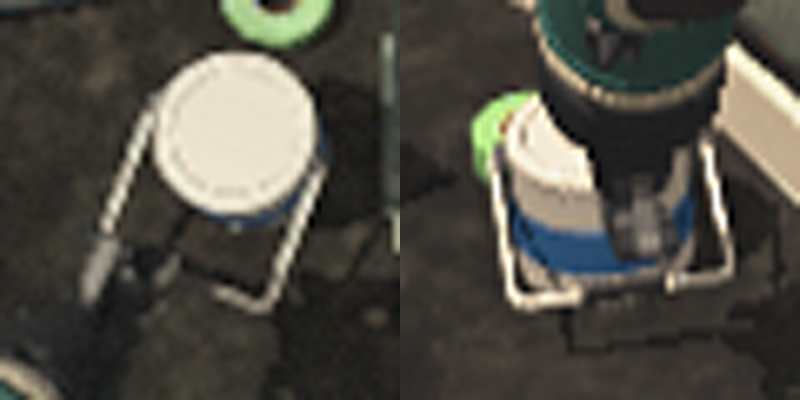

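```bash
python3 -c "
from h import *
s,M=st()
T=np.array([.4815,.2607,.0759])
for c in('scene','top'):
    n={'scene':'s8','top':'t8'}[c]
    d=np.load(f'pics/{n}.npy') ; P=cloud(c,d); L=(P-T)@M
    m=(d>0)&(abs(L[...,2])<.025)&(abs(L[...,0])<.05)&(L[...,1]>-.06)&(L[...,1]<.03)
    q=L[m]; print(c,m.sum()); 
    q=q[np.argsort(-q[:,1])]; print((q[:45]*1000).round(0).astype(int).tolist())
    im=cv2.imread(f'pics/{n}.png');u,v=px(c,T);print(u,v)
    u0,v0=int(u)-25,int(v)-25
    o=cv2.resize(im[v0:v0+50,u0:u0+50],(400,400),interpolation=0)
    for X,col in((T,(0,0,255)),(T-.019*M[:,1],(0,255,255)),(T-.019*M[:,1]-.006*M[:,0],(255,0,255)),(T-.006*M[:,0],(255,255,0)),(np.array([.4737,.2627,.0405]),(0,255,0))):
        p=px(c,X); cv2.circle(o,(int((p[0]+.5-u0)*8),int((p[1]+.5-v0)*8)),3,col,-1)
    cv2.imwrite(f'pics/p_{c}.png',o)
cv2.imwrite('pics/p8.png',np.hstack([cv2.imread('pics/p_top.png'),cv2.imread('pics/p_scene.png')]))
"
```

```text
t 11.3 p [0.4801 0.26   0.0738] jaw [ 0.763 -0.321  0.561] a [ 0.517 -0.218 -0.828] F [0.3  0.51 0.15] T [ 0.08  0.3  -0.01] w 0.136 q [ 0.82  0.05  2.25 -0.82  0.8   1.8 ]
scene 81
[[26, 30, 24], [17, 29, 10], [-27, 28, 19], [18, 28, 16], [17, 28, 13], [21, 28, 16], [37, 28, 13], [25, 28, 21], [22, 27, 22], [19, 27, 7], [33, 27, 11], [33, 27, 8], [20, 27, 13], [34, 26, 17], [27, 26, 15], [-30, 26, 4], [30, 26, 17], [-31, 25, 1], [24, 25, 18], [33, 25, 14], [-25, 25, 22], [27, 25, 21], [19, 25, 10], [-29, 25, -5], [-30, 25, 10], [-23, 25, -9], [-30, 24, -14], [-29, 24, 13], [-32, 24, -2], [-30, 24, 7], [-30, 24, -11], [-25, 23, -21], [-29, 23, -23], [-28, 23, -20], [-26, 23, -24], [22, 23, 12], [-24, 23, 12], [22, 23, 15], [26, 23, 18], [33, 23, 23], [-30, 23, -8], [30, 23, 21], [-29, 23, 22], [30, 22, 24], [29, 22, 15]]
209.20834269551233 240.51503940529213
top 106
[[40, 30, -8], [36, 30, 23], [37, 30, 11], [46, 30, 9], [41, 29, 20], [38, 29, 7], [35, 29, -6], [43, 28, 16], [40, 28, -25], [44, 28, -24], [37, 28, 2], [34, 28, 9], [37, 28, -18], [40, 28, 15], [-20, 27, -5], [35, 27, 5], [35, 27, -3], [38, 27, -10], [41, 27, -5], [41, 26, 3], [36, 26, -15], [40, 26, -22], [33, 26, 4], [43, 25, -1], [33, 25, -16], [34, 25, 20], [42, 25, 22], [-21, 25, -11], [32, 25, 16], [37, 25, 25], [-27, 24, 4], [36, 24, -12], [31, 24, -21], [34, 24, 12], [34, 24, -8], [33, 24, -25], [-25, 24, -12], [38, 24, 13], [-20, 24, -3], [37, 24, -24], [-19, 23, -15], [-25, 23, -20], [29, 23, 14], [37, 23, 16], [34, 23, 23]]
185.1229045349774 216.6903858010508
```

View pics/p8.png

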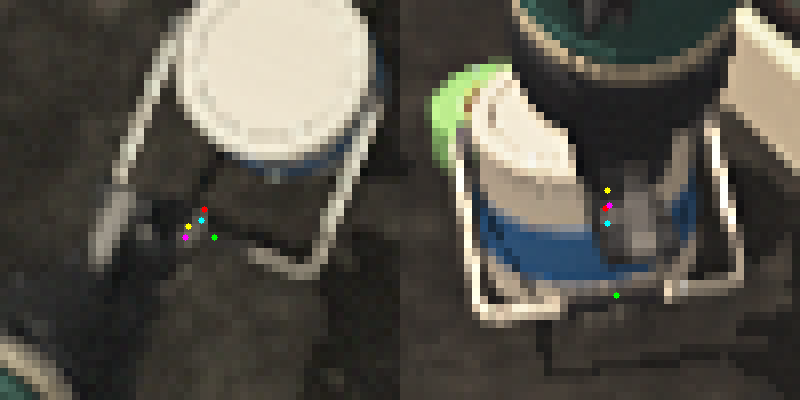

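```bash
python3 -c "
from h import *
T=np.array([.4801,.26,.0738]);a=np.array([.517,-.218,-.828]);j=np.array([.763,-.321,.561]);M=np.stack([j,a,np.cross(j,a)],1);print(M[:,2])
for c in('scene','top'):
    n={'scene':'s8','top':'t8'}[c]
    d=np.load(f'pics/{n}.npy') ; P=cloud(c,d); L=(P-T)@M
    m=(d>0)&(abs(L[...,2])<.04)&(abs(L[...,0])<.06)&(L[...,1]>-.09)&(L[...,1]<.012)
    q=L[m]; q=q[np.argsort(-q[:,1])]; vu=np.argwhere(m); 
    print(c,len(q)); print((q[::max(1,len(q)//70)]*1000).round(0).astype(int).tolist())
"

```

```text
[ 3.88086e-01  9.21801e-01 -3.77000e-04]
scene 20
[[-11, -35, 10], [-11, -45, 11], [-11, -52, 8], [-13, -57, 11], [-21, -77, 7], [-18, -78, 9], [-19, -79, 4], [-18, -80, 12], [-25, -81, -9], [-24, -83, 2], [-38, -83, 12], [-27, -85, 5], [-18, -86, 12], [-27, -87, 11], [-22, -87, 7], [-25, -88, 5], [-28, -88, 8], [-19, -89, 10], [-29, -89, 3], [-28, -89, -11]]
top 58
[[21, -36, -8], [24, -36, 4], [2, -38, -10], [0, -38, -7], [15, -38, -11], [19, -39, -10], [22, -40, -6], [23, -41, 2], [-5, -41, -9], [12, -42, -9], [26, -42, 6], [0, -43, -9], [20, -43, -8], [29, -45, -6], [1, -48, -7], [29, -49, -4], [22, -49, -6], [20, -49, -10], [19, -51, -7], [-5, -51, -10], [27, -51, -6], [2, -55, -10], [19, -56, -10], [1, -56, -7], [16, -58, -11], [-1, -59, -9], [19, -59, -7], [23, -60, -7], [14, -62, -10], [-1, -65, -11], [-6, -66, -9], [-2, -66, -8], [23, -72, -12], [-4, -74, -12], [20, -75, -10], [27, -76, -9], [-25, -76, -11], [-12, -76, -11], [17, -76, -12], [-8, -76, -11], [27, -78, -6], [22, -80, -1], [25, -80, -7], [42, -80, -10], [26, -80, -11], [-26, -80, -13], [21, -81, 2], [20, -81, 6], [24, -81, -4], [23, -81, 6], [0, -83, -11], [41, -84, -12], [29, -85, -1], [-28, -85, -12], [28, -87, 2], [31, -87, -5], [36, -89, -5], [39, -89, -12]]
```

```bash
python3 -c "
from h import *
T=np.array([.4801,.26,.0738]);a=np.array([.517,-.218,-.828]);j=np.array([.763,-.321,.561]);M=np.stack([j,a,np.cross(j,a)],1)
d=np.load('pics/s8.npy');P=cloud('scene',d);L=((P-T)@M*1000)
im=cv2.imread('pics/s8.png')
for v in range(226,256,1): print(v,' '.join('%4d'%(d[v,u]*1000) for u in range(204,226)))
for X in (T,T-.015*j,T-.02*j-.02*a, T-.035*a,T-.035*a-.011*j): print(px('scene',X).round(1), (np.array(cams.calibration('scene')['R'])@X+cams.calibration('scene')['t'])[2])
o=cv2.resize(im[200:260,180:240],(600,600),interpolation=0);cv2.imwrite('pics/f8.png',o)
"

```

```text
226 1099 1094 1097 1093 1091 1095 1092 1090 1097 1098 1094 1096 1096 1102 1102 1106 1111 1116 1124 1140    0 1448
227 1109 1105 1100 1095 1095 1095 1099 1097 1097 1093 1096 1100 1104 1106 1108 1116 1116 1122 1134 1476 1462 1450
228 1112 1109 1106 1107 1104 1099 1099 1097 1100 1100 1103 1101 1106 1114 1117 1120 1125 1133 1141 1477 1478 1480
229 1122 1114 1111 1109 1109 1107 1109 1106 1106 1107 1110 1111 1115 1120 1119 1130 1129 1138 1357 1478 1476 1478
230 1125 1123 1119 1119 1116 1113 1110 1117 1115 1112 1110 1119 1120 1122 1125 1134 1347 1358 1360 1357 1476 1475
231 1337 1125 1122 1127 1121 1120 1119 1118 1119 1119 1123 1121 1129 1129 1136 1341 1358 1360 1360 1355 1463 1465
232 1336 1167 1168 1129 1125 1125 1125 1124 1126 1128 1127 1132 1130 1136 1334 1334 1362 1365 1358 1348 1456 1456
233 1330 1194 1174 1178 1161 1130 1132 1129 1131 1135 1137 1140 1143 1193 1337 1346 1360 1361 1454 1346 1457 1457
234 1324 1325 1182 1182 1172 1142 1138 1135 1137 1137 1143 1144 1143 1201 1340 1348 1361 1448 1452 1350 1347 1451
235 1312 1311 1189 1187 1192 1144 1144 1138 1150 1152 1154 1143 1145 1333 
[... 1784 characters left out ...]
1296 1290 1296 1296 1298 1295 1296 1301 1301 1301 1305 1305 1365 1365 1368 1366
252 1293 1293 1291 1293 1292 1291 1294 1294 1299 1297 1299 1300 1295 1363 1361 1363 1365 1366 1370 1361 1358 1364
253 1298 1292 1295 1296 1295 1298 1298 1297 1350 1356 1359 1361 1361 1360 1360 1360 1360 1356 1355 1356 1359 1354
254 1356 1350 1353 1353 1352 1350 1355 1357 1353 1350 1356 1353 1353 1356 1359 1350 1353 1352 1349 1359 1353 1353
255 1351 1347 1351 1349 1348 1350 1348 1350 1345 1351 1347 1348 1350 1349 1351 1349 1352 1354 1350 1357 1349 1349
[209.7 241.2] 1.2896280254646169
[210.4 245.9] 1.2831923291551304
[210.8 245.2] 1.2634011184076295
[210.  237.1] 1.2587475628370244
[210.5 240.6] 1.2540280522100675
```

View pics/f8.png

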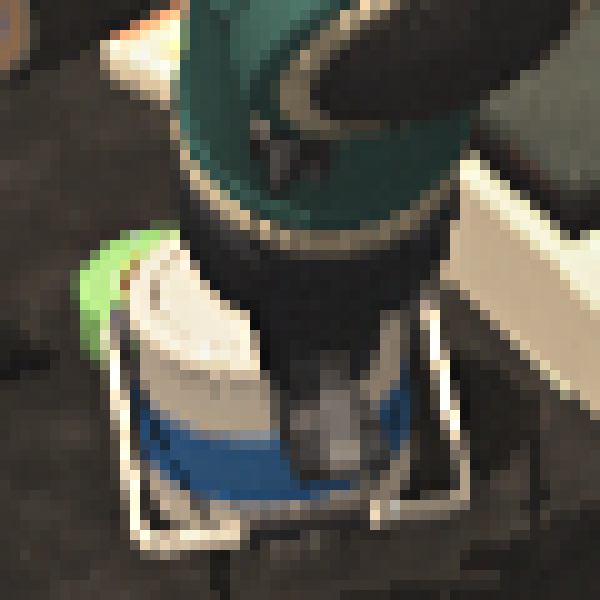

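```bash
python3 -c "
from h import *
T=np.array([.4801,.26,.0738]);a=np.array([.517,-.218,-.828]);j=np.array([.763,-.321,.561]);M=np.stack([j,a,np.cross(j,a)],1)
for c,n in(('scene','s8'),('top','t8')):
  d=np.load(f'pics/{n}.npy');P=cloud(c,d);L=((P-T)@M*1000).round(0)
  if c=='scene':
    for v,u in((246,210),(246,216),(240,213),(235,209),(235,216),(230,210),(241,206),(236,207),(220,215)): print(P[v,u].round(3),L[v,u],d[v,u])
  else:
    u0,v0=[int(x)-25 for x in px('top',T)]
    print(u0,v0)
    for v in range(205,228): print(v,' '.join('%4d'%(P[v,u,2]*1000) for u in range(170,196)))
    m=(P[...,2]>.08)&(P[...,2]<.4)&(abs(P[...,0]-.45)<.15)&(abs(P[...,1]-.29)<.08)
    q=L[m]; i=np.argsort(-q[:,1])[:20]; print(q[i].tolist()); print(P[m][i].round(3).tolist())
"

```

```text
[0.375 0.316 0.144] [ -59. -125.   11.] 1.1524763
[0.367 0.302 0.143] [ -61. -124.   -5.] 1.1547766
[0.377 0.305 0.158] [ -46. -133.    1.] 1.152345
[0.382 0.313 0.175] [ -35. -146.   11.] 1.144244
[0.372 0.297 0.174] [ -38. -147.   -8.] 1.1453017
[0.361 0.32  0.206] [ -36. -184.    9.] 1.1104228
[0.514 0.255 0.053] [15. 36.  8.] 1.3261325
[0.425 0.297 0.14 ] [-17. -92.  12.] 1.1990038
[0.33  0.321 0.254] [ -33. -240.   -2.] 1.0638521
160 192
205    0    3    3    7   -4    1   -2   53   49    2    0    1   -1    2    0   77   73   75   71   73   73   69   76   73   73   72
206   -1    2    4    3    1   -4    1   59   49    0   -3    0    0   -2   -2   72   73   79   75   72   77   72   71   74   71   71
207    1    3    2    0    0    2    2   50    4    2    8   -3    3    3    0   -3   74   78   75   78   74   77   75   75   74   73
208    1    1    2    1    4    0   48   53    2    0    2    0   -1   -2    2   -1    6   -1   76   73   74   78   78   76   73   78
209    0    6    0   -4   -2    0   49    4    0   -1    5   -1   -5    0    0    0    7   -1    4   45   79   74   7
[... 2599 characters left out ...]
-38.0, -11.0], [19.0, -39.0, -10.0], [22.0, -40.0, -6.0], [23.0, -41.0, 2.0], [-5.0, -41.0, -9.0], [26.0, -42.0, 6.0], [12.0, -42.0, -9.0], [-0.0, -43.0, -9.0], [20.0, -43.0, -8.0], [29.0, -45.0, -6.0], [1.0, -48.0, -7.0], [22.0, -49.0, -6.0]]
[[0.587, 0.238, 0.08], [0.579, 0.252, 0.081], [0.568, 0.266, 0.081], [0.557, 0.266, 0.082], [0.481, 0.264, 0.117], [0.474, 0.254, 0.115], [0.458, 0.258, 0.106], [0.458, 0.262, 0.105], [0.467, 0.254, 0.114], [0.471, 0.253, 0.117], [0.474, 0.256, 0.119], [0.477, 0.263, 0.12], [0.451, 0.262, 0.105], [0.48, 0.266, 0.123], [0.464, 0.257, 0.115], [0.454, 0.261, 0.109], [0.47, 0.256, 0.121], [0.476, 0.255, 0.127], [0.453, 0.264, 0.114], [0.469, 0.258, 0.127]]
```

```bash
python3 -c "
from h import *
def an(n,c,T,a,j):
  T,a,j=map(np.array,(T,a,j)); M=np.stack([j,a,np.cross(j,a)],1)
  d=np.load(f'pics/{n}.npy');P=cloud(c,d);L=((P-T)@M*1000)
  m=(d>0)&(P[...,2]>.012)&(abs(L[...,0])<50)&(abs(L[...,2])<30)&(L[...,1]<15)&(L[...,1]>-140)
  # exclude pot/bail
  m&=~((np.hypot(P[...,0]-.549,P[...,1]-.231)<.06)&(P[...,2]<.08))
  q=L[m]
  print(n,len(q))
  for lo in range(-140,15,10):
    k=q[(q[:,1]>=lo)&(q[:,1]<lo+10)]
    if len(k): print(lo,len(k),'j',k[:,0].min().round(),k[:,0].max().round(),sorted(k[:,0].round().astype(int).tolist())[::max(1,len(k)//12)],'side',k[:,2].min().round(),k[:,2].max().round())
an('t1','top',[.4206,.2823,.1536],[.733,-.31,-.606],[.558,-.236,.796])
an('s1','scene',[.4206,.2823,.1536],[.733,-.31,-.606],[.558,-.236,.796])
an('t6','top',[.4799,.2608,.0283],[.52,-.219,-.825],[.761,-.32,.565])
"

```

```text
t1 119
-140 9 j -11.0 5.0 [-11, -7, -5, -4, -3, -1, -1, 1, 5] side -21.0 -12.0
-130 8 j -16.0 -3.0 [-16, -12, -6, -6, -4, -4, -3, -3] side -21.0 -12.0
-120 1 j -43.0 -43.0 [-43] side -13.0 -13.0
-110 1 j -46.0 -46.0 [-46] side -13.0 -13.0
-100 4 j -48.0 48.0 [-48, -45, -39, 48] side -14.0 -13.0
-90 18 j 39.0 50.0 [39, 41, 41, 43, 44, 45, 45, 46, 46, 46, 47, 48, 48, 48, 49, 49, 49, 50] side -15.0 11.0
-80 9 j 26.0 48.0 [26, 30, 45, 46, 46, 47, 47, 48, 48] side -15.0 11.0
-70 5 j 22.0 29.0 [22, 26, 28, 29, 29] side -13.0 5.0
-60 21 j 16.0 31.0 [16, 18, 19, 21, 22, 23, 23, 24, 26, 27, 27, 27, 27, 27, 28, 28, 28, 29, 30, 30, 31] side -12.0 9.0
-50 18 j -13.0 30.0 [-13, -10, -7, -6, 16, 19, 20, 21, 23, 25, 26, 26, 28, 28, 28, 29, 30, 30] side -12.0 5.0
-40 20 j -12.0 28.0 [-12, -11, -10, -9, -9, -7, 15, 18, 19, 22, 22, 22, 23, 24, 26, 26, 27, 27, 27, 28] side -12.0 9.0
-30 5 j -14.0 22.0 [-14, -11, 20, 21, 22] side -9.0 8.0
s1 43
-140 19 j -50.0 -39.0 [-50, -49, -48, -47, -47, -47, -45, -45, -45, -44, -43, -43, -42, -42, -41, -40, -40, -40, -39] side -4.0 10.0
-130 3 j -50.0 -46.0 [-50, -
[... 611 characters left out ...]
 -11, 21, 21, 23, 23, 24, 24, 25, 26, 26, 26, 27, 27, 28, 28, 29, 29, 45, 46] side -18.0 16.0
-90 10 j -12.0 50.0 [-12, 23, 25, 28, 29, 29, 43, 46, 49, 50] side -15.0 6.0
-80 12 j -16.0 47.0 [-16, -14, -14, 22, 23, 24, 27, 27, 27, 30, 31, 47] side -15.0 5.0
-70 5 j -17.0 -10.0 [-17, -15, -14, -13, -10] side -13.0 -7.0
-60 8 j -18.0 33.0 [-18, -12, -12, -10, 20, 22, 23, 33] side -13.0 0.0
-50 11 j -13.0 31.0 [-13, -12, 17, 22, 23, 25, 27, 27, 28, 31, 31] side -12.0 0.0
-40 11 j -14.0 30.0 [-14, -12, -12, -12, -12, -11, 19, 23, 24, 29, 30] side -12.0 5.0
-30 2 j -11.0 7.0 [-11, 7] side -13.0 -1.0
-20 10 j 2.0 8.0 [2, 2, 4, 4, 4, 5, 6, 7, 8, 8] side -30.0 -8.0
-10 1 j 4.0 4.0 [4] side -9.0 -9.0
```

```bash
python3 -c "
from h import *
def an(n,c,T,a,j):
  T,a,j=map(np.array,(T,a,j)); M=np.stack([j,a,np.cross(j,a)],1)
  d=np.load(f'pics/{n}.npy');P=cloud(c,d);L=((P-T)@M*1000)
  m=(d>0)&(P[...,2]>.012)&(abs(L[...,0])<40)&(abs(L[...,2])<30)&(L[...,1]<15)&(L[...,1]>-60)
  m&=~((np.hypot(P[...,0]-.549,P[...,1]-.231)<.06)&(P[...,2]<.08))
  q=L[m]; q=q[np.argsort(-q[:,1])]; print(n,q.round().astype(int).tolist()[:40])
an('t7','top',[.4799,.2609,.0284],[.52,-.219,-.825],[.761,-.32,.565])
an('t6','top',[.4799,.2609,.0284],[.52,-.219,-.825],[.761,-.32,.565])
an('t3','top',[.4843,.2564,.0335],[.66,-.28,-.697],[.643,-.27,.717])
an('t2','top',[.4422,.278,.0747],[.734,-.307,-.605],[.556,-.238,.796])
s=bot.read_state();print(s['q'])
"

```

```text
t7 [[6, -8, -4], [1, -12, -19], [8, -13, 7], [9, -13, 15], [6, -14, 22], [9, -15, -14], [8, -16, 30], [7, -16, -19], [5, -16, -24], [5, -16, 25], [7, -16, -27], [9, -17, -11], [4, -18, -29], [3, -18, -17], [6, -19, -13], [8, -19, -16], [12, -21, 16], [-5, -29, -8], [12, -31, -12], [16, -31, -11], [16, -32, 8], [16, -34, -8], [-6, -35, -7], [13, -36, -10], [21, -36, -8], [20, -37, -5], [-2, -40, -11], [-5, -40, -13], [12, -41, -12], [24, -43, 2], [23, -44, -3], [17, -44, -9], [-4, -46, -11], [-4, -48, -8], [-5, -50, -13], [24, -51, -9], [17, -51, -11], [14, -53, -13], [18, -56, -9], [-3, -56, -11]]
t6 [[4, -9, -9], [5, -10, -30], [7, -12, -13], [6, -13, -18], [4, -14, -23], [2, -14, -8], [2, -15, -28], [4, -17, -21], [8, -19, -28], [8, -19, -16], [4, -20, -18], [7, -20, -13], [-11, -30, -2], [-12, -30, -10], [23, -31, -9], [-12, -33, -7], [-12, -36, -12], [19, -36, -13], [-11, -36, -4], [-14, -37, -6], [29, -38, 5], [-12, -38, -10], [30, -38, -7], [24, -39, -12], [28, -41, 0], [27, -41, -8], [17, -42, -12], [31, -43, -4], [25, -43, -10], [22, -44, -11], [-12, -45, -12], [-13, -46, -9]
[... 726 characters left out ...]
[28, -44, 6]]
t2 [[17, -27, -4], [-12, -28, -7], [21, -29, -8], [19, -31, -9], [25, -33, 2], [-11, -34, -10], [24, -34, -3], [26, -35, 4], [15, -36, -12], [20, -36, -12], [-12, -36, -12], [25, -36, 8], [20, -37, -9], [-7, -38, -8], [27, -39, -9], [29, -40, -2], [27, -40, 2], [-11, -41, -6], [-9, -41, -9], [27, -42, 5], [28, -42, -6], [15, -42, -12], [21, -42, -11], [27, -42, -3], [-14, -42, -7], [25, -42, 1], [24, -43, 4], [26, -44, -8], [-14, -45, -12], [23, -46, -9], [18, -46, -9], [24, -46, -1], [-6, -47, -12], [28, -48, -5], [21, -48, 9], [29, -49, 5], [12, -49, -12], [-11, -49, -10], [26, -50, -7], [-11, -50, -7]]
[ 0.8192123   0.04525521  2.25374817 -0.82248119  0.80148542  1.79524839]
```

>>> play_rows:
  motion:
    - [[-0.034, 0.014, -0.03], [-0.026, -0.062, 0]]
    - [[-0.034, 0.014, -0.057], [-0.026, -0.062, 0]]
    - [[-0.034, 0.014, -0.057], [-0.026, -0.062, 0]]
    - [[-0.034, 0.014, -0.057], [-0.026, -0.062, 0]]
  gripper: 0.67

```text
time: 11.8
tool_pos: [0.467, 0.2662, 0.0513]
tcp_rot: [-1.618, -0.203, -0.815]
wrist_force: [-0.5, -0.2, -0.1]
width: 0.331
```

```bash
cat > tl.py <<'E'
from h import *
import sys
# tool-frame listing of nearby points, top camera
s,M=st(); T=s['tool_pos']; k=sys.argv[1]
im,d=snap('top','t'+k); P=cloud('top',d); L=((P-T)@M*1000)
m=(d>0)&(P[...,2]>.012)&(abs(L[...,0])<45)&(abs(L[...,2])<30)&(L[...,1]<40)&(L[...,1]>-60)
m&=~((np.hypot(P[...,0]-.549,P[...,1]-.231)<.06)&(P[...,2]<.08))
q=L[m]; q=q[np.argsort(-q[:,1])]; print(q.round().astype(int).tolist()[:45])
E
python3 tl.py 9
```

```text
t 11.8 p [0.467  0.2662 0.0513] jaw [ 0.735 -0.309  0.604] a [ 0.557 -0.234 -0.797] F [-0.48 -0.2  -0.08] T [ 0.13  0.27 -0.01] w 0.331 q [ 0.89  0.09  2.29 -0.94  0.8   1.97]
[[3, 18, -12], [3, 16, -30], [6, 15, -5], [2, 14, 14], [3, 14, 22], [5, 14, -2], [2, 13, 26], [-2, 13, 4], [2, 13, -23], [4, 13, -7], [7, 12, 6], [0, 12, 21], [6, 12, -11], [5, 12, 1], [5, 12, -19], [6, 12, 10], [0, 12, -28], [6, 12, 18], [1, 11, 29], [2, 11, -20], [1, 11, 12], [1, 10, -8], [5, 10, -16], [0, 9, 15], [5, 9, 4], [1, 9, -17], [4, 9, 8], [10, 8, 13], [3, 8, -1], [4, 8, -13], [5, 8, -4], [7, 8, -28], [1, 8, -5], [6, 7, 15], [-14, -30, -6], [-15, -31, -2], [24, -32, -9], [-11, -32, -10], [-13, -35, -11], [23, -35, -11], [-16, -36, -13], [27, -37, 1], [29, -37, 5], [-12, -39, -9], [22, -39, -13]]
```

>>> play_rows:
  motion:
    - [[0.016, -0.007, -0.023], [0, 0, 0]]
    - [[0.032, -0.013, -0.046], [0, 0, 0]]
    - [[0.048, -0.02, -0.069], [0, 0, 0]]
    - [[0.064, -0.027, -0.092], [0, 0, 0]]
    - [[0.079, -0.033, -0.114], [0, 0, 0]]
    - [[0.079, -0.033, -0.114], [0, 0, 0]]

```text
time: 12.6
tool_pos: [0.4981, 0.252, 0.0045]
tcp_rot: [-1.62, -0.203, -0.815]
wrist_force: [-0.2, 0.6, 0.4]
width: 0.33
```

```bash
python3 tl.py 10
```

```text
t 12.6 p [0.4981 0.252  0.0045] jaw [ 0.735 -0.309  0.603] a [ 0.555 -0.236 -0.797] F [-0.23  0.6   0.41] T [ 0.14  0.27 -0.05] w 0.33 q [ 0.81  0.2   2.29 -1.06  0.71  2.06]
[[-11, -31, -8], [-11, -34, -5], [-11, -37, -10], [-11, -40, -7], [19, -41, -13], [4, -41, -29], [23, -41, -12], [-12, -42, -12], [3, -43, -25], [-13, -43, -9], [0, -44, -27], [3, -45, -22], [5, -45, -18], [4, -45, -14], [8, -46, -13], [3, -46, -11], [24, -46, -9], [2, -46, -19], [-19, -47, -12], [-11, -49, -7], [30, -49, -9], [23, -49, -11], [-13, -50, -12], [4, -50, -8], [10, -51, -11], [22, -51, -8], [4, -51, -17], [-13, -53, -9], [21, -54, -13], [-18, -56, -12], [-13, -58, -12], [23, -59, -11]]
```

>>> play_rows:
  motion:
    - [[0, 0, 0], [0, 0, 0]]
    - [[0, 0, 0], [0, 0, 0]]
    - [[0, 0, 0], [0, 0, 0]]
    - [[0, 0, 0], [0, 0, 0]]
  gripper: 0.86

```text
time: 13.15
tool_pos: [0.4983, 0.2531, 0.0058]
tcp_rot: [-1.618, -0.204, -0.815]
wrist_force: [-0.9, 0.4, -0.7]
width: 0.143
```

```bash
python3 tl.py 11; python3 -c "
from arc import *
D=.044
T0=.65
tau=lambda f:T0*f/1.85
dep=lambda f:D+.003*(1.85-f)/1.85
p0=pose(1.85,T0,D);print(p0)
ph=np.linspace(1.85,0,21)[1:]
table(ph[:6],tau,dep,p0,T0)
print();table(ph[6:13],tau,dep,pose(ph[5],tau(ph[5]),dep(ph[5])),tau(ph[5]))
print();table(ph[13:],tau,dep,pose(ph[12],tau(ph[12]),dep(ph[12])),tau(ph[12]))
"
```

```text
t 13.15 p [0.4983 0.2531 0.0058] jaw [ 0.735 -0.309  0.604] a [ 0.557 -0.234 -0.797] F [-0.94  0.39 -0.69] T [ 0.05  0.27 -0.04] w 0.143 q [ 0.81  0.2   2.28 -1.06  0.71  2.06]
[[15, -28, -10], [9, -32, -13], [16, -36, -12], [15, -37, -9], [19, -38, -8], [22, -38, -4], [20, -38, 0], [-11, -38, -12], [20, -40, 3], [4, -42, -18], [10, -42, -13], [2, -43, -23], [15, -43, -12], [0, -44, -28], [1, -44, -20], [-2, -44, -12], [8, -44, -14], [2, -45, -12], [15, -46, -9], [22, -46, -3], [1, -47, -17], [6, -47, -28], [24, -47, -7], [20, -47, -8], [-2, -48, -10], [6, -48, -16], [24, -50, 4], [13, -50, -11], [-4, -51, -12], [11, -52, -12], [-4, -53, -9], [-4, -56, -14], [16, -57, -9], [-5, -58, -11]]
[0.49821606 0.25237111 0.00554714]
1.76 [[-0.007, 0.003, 0.017], [0.016, 0.038, 0.0]]
1.66 [[-0.012, 0.005, 0.034], [0.032, 0.076, 0.0]]
1.57 [[-0.015, 0.006, 0.051], [0.048, 0.114, 0.0]]
1.48 [[-0.017, 0.007, 0.069], [0.064, 0.153, 0.0]]
1.39 [[-0.017, 0.007, 0.086], [0.08, 0.191, 0.0]]
1.3 [[-0.016, 0.007, 0.103], [0.096, 0.229, 0.0]]

1.2 [[0.003, -0.001, 0.017], [0.016, 0.038, 0.0]]
1.11 [[0.007, -0.003, 0.033], [0.032, 0.076, 0.0]]
1.02 [[0.013, -0.005, 0.048], [0.048, 0.114, 0.0]]
0.92 [[0.02, -0.008, 0.063], [0.064, 0.153, 0.0]]
0.83 [[0.028, -0.012, 0.077], [0.08, 0.191, 0.0]]
0.74 [[0.038, -0.016, 0.089], [0.096, 0.229, 0.0]]
0.65 [[0.049, -0.021, 0.101], [0.112, 0.267, 0.0]]

0.56 [[0.012, -0.005, 0.01], [0.016, 0.038, 0.0]]
0.46 [[0.024, -0.01, 0.018], [0.032, 0.076, 0.0]]
0.37 [[0.037, -0.016, 0.026], [0.048, 0.114, 0.0]]
0.28 [[0.051, -0.021, 0.031], [0.064, 0.153, 0.0]]
0.19 [[0.065, -0.027, 0.035], [0.08, 0.191, 0.0]]
0.09 [[0.08, -0.034, 0.037], [0.096, 0.229, 0.0]]
0.0 [[0.094, -0.04, 0.037], [0.112, 0.267, 0.0]]
```

```bash
python3 -c "
from arc import *
D=.044
T0=.75
tau=lambda f:T0*f/1.85
dep=lambda f:D+.003*(1.85-f)/1.85
p0=pose(1.85,.65,D);print(p0)
ph=np.linspace(1.85,0,21)
table(ph[:7],tau,dep,p0,.65)
print();table(ph[7:14],tau,dep,pose(ph[6],tau(ph[6]),dep(ph[6])),tau(ph[6]))
print();table(ph[14:],tau,dep,pose(ph[13],tau(ph[13]),dep(ph[13])),tau(ph[13]))
"
```

```text
[0.49821606 0.25237111 0.00554714]
1.85 [[0.008, -0.003, 0.007], [-0.049, -0.117, -0.0]]
1.76 [[0.001, -0.0, 0.023], [-0.031, -0.073, -0.0]]
1.66 [[-0.004, 0.002, 0.04], [-0.012, -0.029, -0.0]]
1.57 [[-0.008, 0.003, 0.056], [0.006, 0.015, 0.0]]
1.48 [[-0.01, 0.004, 0.073], [0.025, 0.059, 0.0]]
1.39 [[-0.011, 0.004, 0.09], [0.043, 0.103, 0.0]]
1.3 [[-0.01, 0.004, 0.107], [0.062, 0.147, 0.0]]

1.2 [[0.003, -0.001, 0.016], [0.019, 0.044, 0.0]]
1.11 [[0.006, -0.003, 0.032], [0.037, 0.088, 0.0]]
1.02 [[0.012, -0.005, 0.047], [0.056, 0.132, 0.0]]
0.92 [[0.019, -0.008, 0.061], [0.074, 0.176, 0.0]]
0.83 [[0.027, -0.011, 0.075], [0.093, 0.22, 0.0]]
0.74 [[0.036, -0.015, 0.087], [0.111, 0.264, 0.0]]
0.65 [[0.046, -0.019, 0.098], [0.13, 0.308, 0.0]]

0.56 [[0.011, -0.005, 0.01], [0.019, 0.044, 0.0]]
0.46 [[0.023, -0.01, 0.018], [0.037, 0.088, 0.0]]
0.37 [[0.036, -0.015, 0.025], [0.056, 0.132, 0.0]]
0.28 [[0.049, -0.021, 0.03], [0.074, 0.176, 0.0]]
0.19 [[0.063, -0.026, 0.034], [0.093, 0.22, 0.0]]
0.09 [[0.077, -0.032, 0.036], [0.111, 0.264, 0.0]]
0.0 [[0.091, -0.038, 0.036], [0.13, 0.308, 0.0]]
```

>>> play_rows:
  motion:
    - [[0.008, -0.003, 0.007], [-0.049, -0.117, 0]]
    - [[0.001, 0, 0.023], [-0.031, -0.073, 0]]
    - [[-0.004, 0.002, 0.04], [-0.012, -0.029, 0]]
    - [[-0.008, 0.003, 0.056], [0.006, 0.015, 0]]
    - [[-0.01, 0.004, 0.073], [0.025, 0.059, 0]]
    - [[-0.011, 0.004, 0.09], [0.043, 0.103, 0]]
    - [[-0.01, 0.004, 0.107], [0.062, 0.147, 0]]

```text
time: 14.08
tool_pos: [0.4934, 0.2544, 0.0481]
tcp_rot: [-1.614, -0.099, -0.717]
wrist_force: [-2.5, 0.5, -0.3]
width: 0.134
```

```bash
python3 look.py 12 .51 .25 .06
```

```text
t 14.07 p [0.4934 0.2544 0.0481] jaw [ 0.8   -0.336  0.498] a [ 0.459 -0.193 -0.867] F [-2.48  0.53 -0.26] T [ 0.17  0.51 -0.04] w 0.134 q [ 0.74  0.09  2.23 -0.74  0.73  1.68]
scene bail_grip [([0.4785, 0.2664, 0.0786], 0.55)]
scene pot_centre [([0.5551, 0.2281, 0.04], 0.88)]
top bail_grip [([0.4794, 0.2639, 0.0827], 0.42)]
top pot_centre [([0.5554, 0.2335, 0.0355], 0.81)]
```

View pics/v12.png

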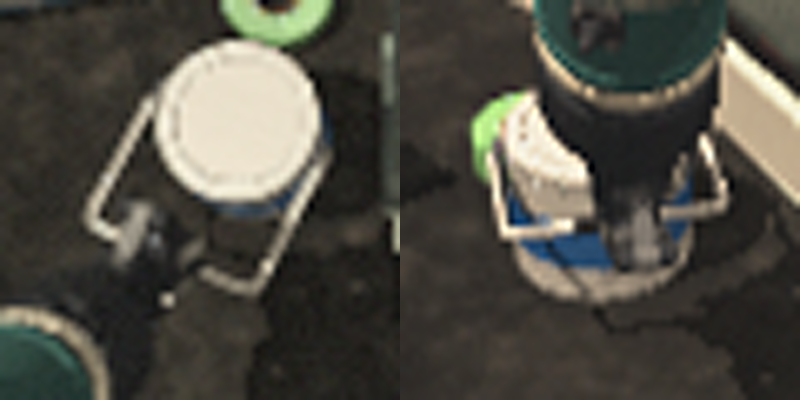

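>>> play_rows:
  motion:
    - [[0, 0, 0], [0, 0, 0]]
    - [[0, 0, 0], [0, 0, 0]]
    - [[0.004, -0.002, -0.008], [0, 0, 0]]
    - [[0.009, -0.004, -0.017], [0, 0, 0]]
    - [[0.009, -0.004, -0.017], [0, 0, 0]]
  gripper: 0.79

```text
time: 15.0
tool_pos: [0.4977, 0.2525, 0.041]
tcp_rot: [-1.615, -0.1, -0.719]
wrist_force: [0.5, -0.0, -0.4]
width: 0.204
```

```bash
cat > fit.py <<'E'
from h import *
import sys
# average network marks + geometric lid fit, top+scene
k=sys.argv[1]; s,M=st(); T=s['tool_pos']
for c in('scene','top'):
    im,d=snap(c,('s' if c=='scene' else 't')+k); P=cloud(c,d)
    for l in('bail_grip','pot_centre'):
        r=cams.mark_of(c,l)
        if r: p=w(c,r[0]['xyz']); print(c,l,p.round(4),round(r[0]['conf'],2),'toolframe',((p-T)@M*1000).round(1))
    l=P[(d>0)&(abs(P[...,2]-.075)<.008)&(np.hypot(P[...,0]-.552,P[...,1]-.231)<.06)]
    if len(l)>100: print(c,'lid',len(l),((l.max(0)+l.min(0))/2).round(4),l.mean(0).round(4))
E
python3 fit.py 13; python3 tl.py 13b
```

```text
t 15.0 p [0.4977 0.2525 0.041 ] jaw [ 0.799 -0.336  0.499] a [ 0.46  -0.194 -0.866] F [ 0.46 -0.02 -0.39] T [ 0.09  0.27 -0.03] w 0.204 q [ 0.73  0.1   2.24 -0.76  0.72  1.69]
scene bail_grip [0.4793 0.2671 0.0766] 0.64 toolframe [ -1.8 -42.1   6.3]
scene pot_centre [0.5573 0.2255 0.0337] 0.91 toolframe [53.  39.  -1.7]
scene lid 107 [0.55   0.2407 0.0727] [0.5547 0.2614 0.0728]
top bail_grip [0.4784 0.2604 0.0835] 0.4 toolframe [  3.1 -47.2  -0.1]
top pot_centre [0.5552 0.2282 0.0371] 0.89 toolframe [52.1 34.5 -0.1]
top lid 486 [0.547  0.236  0.0747] [0.5552 0.2293 0.0744]
t 15.3 p [0.4979 0.2529 0.0417] jaw [ 0.798 -0.336  0.5  ] a [ 0.461 -0.193 -0.866] F [-0.05 -0.59  0.17] T [0.1  0.27 0.02] w 0.21 q [ 0.73  0.1   2.23 -0.76  0.72  1.69]
[[-7, -36, -4], [17, -36, -13], [21, -39, -9], [5, -40, -10], [25, -41, -8], [-8, -41, -7], [3, -42, -23], [-2, -43, -9], [-4, -43, -14], [-6, -43, -11], [0, -44, -13], [2, -44, -28], [4, -45, -12], [20, -45, -11], [16, -45, -13], [6, -45, -16], [2, -46, -25], [19, -46, -8], [4, -46, -21], [-8, -47, -12], [4, -50, -18], [5, -50, -10], [18, -51, -11], [25, -51, -9], [-8, -56, -12], [17, -56, -13], [19, -57, -9], [-4, -57, -12]]
```

```bash
python3 -c "
import arc
from arc import *
arc.A=np.array([.5555,.228,.064])
f0=1.382
tau=lambda f:.75*f/f0
dep=lambda f:.044+.003*(f0-f)/f0
T0=.523
p0=pose(f0,T0,.044);print(p0)
print([((pose(f0,.75,.044)-p0)/.4).round(3).tolist(),(nb*(T0-.75)/.7854).round(3).tolist()])
p1=pose(f0,.75,.044)
off=lambda f:-e*.002*np.sin(np.pi*(f0-f)/f0)
def tb(phs,p0,t0):
    for f in phs: print(round(f,2),[((pose(f,tau(f),dep(f))+off(f)-p0)/.4).round(3).tolist(),(nb*(t0-tau(f))/.7854).round(3).tolist()])
ph=np.linspace(f0,0,18)[1:]
tb(ph[:8],p1,.75);print()
f=ph[7];tb(ph[8:],pose(f,tau(f),dep(f))+off(f),tau(f)); print(pose(0,0,.047))
"
```

```text
[0.49878553 0.25186683 0.04183424]
[[0.018, -0.008, 0.015], [-0.112, -0.266, -0.0]]
1.3 [[-0.0, 0.0, 0.013], [0.022, 0.052, 0.0]]
1.22 [[0.001, -0.0, 0.026], [0.044, 0.104, 0.0]]
1.14 [[0.002, -0.001, 0.039], [0.065, 0.155, 0.0]]
1.06 [[0.006, -0.002, 0.051], [0.087, 0.207, 0.0]]
0.98 [[0.01, -0.004, 0.063], [0.109, 0.259, 0.0]]
0.89 [[0.015, -0.006, 0.074], [0.131, 0.311, 0.0]]
0.81 [[0.021, -0.009, 0.084], [0.153, 0.363, 0.0]]
0.73 [[0.028, -0.012, 0.094], [0.174, 0.414, 0.0]]

0.65 [[0.008, -0.003, 0.009], [0.022, 0.052, 0.0]]
0.57 [[0.017, -0.007, 0.017], [0.044, 0.104, 0.0]]
0.49 [[0.027, -0.011, 0.023], [0.065, 0.155, 0.0]]
0.41 [[0.037, -0.016, 0.029], [0.087, 0.207, 0.0]]
0.33 [[0.048, -0.02, 0.034], [0.109, 0.259, 0.0]]
0.24 [[0.059, -0.025, 0.038], [0.131, 0.311, 0.0]]
0.16 [[0.071, -0.03, 0.04], [0.153, 0.363, 0.0]]
0.08 [[0.083, -0.035, 0.041], [0.174, 0.414, 0.0]]
0.0 [[0.095, -0.04, 0.042], [0.196, 0.466, 0.0]]
[0.5555 0.228  0.102 ]
```

>>> play_rows:
  motion:
    - [[0.009, -0.004, 0.007], [-0.056, -0.133, 0]]
    - [[0.018, -0.008, 0.015], [-0.112, -0.266, 0]]
    - [[0.018, -0.008, 0.015], [-0.112, -0.266, 0]]

```text
time: 15.72
tool_pos: [0.5032, 0.2495, 0.0459]
tcp_rot: [-1.621, -0.289, -0.887]
wrist_force: [-0.1, -0.0, -0.2]
width: 0.21
```

>>> play_rows:
  motion:
    - [[0, 0, 0], [0, 0, 0]]
    - [[0, 0, 0.013], [0.022, 0.052, 0]]
    - [[0.001, 0, 0.026], [0.044, 0.104, 0]]
    - [[0.002, -0.001, 0.039], [0.065, 0.155, 0]]
    - [[0.006, -0.002, 0.051], [0.087, 0.207, 0]]
    - [[0.01, -0.004, 0.063], [0.109, 0.259, 0]]
    - [[0.015, -0.006, 0.074], [0.131, 0.311, 0]]
    - [[0.021, -0.009, 0.084], [0.153, 0.363, 0]]
    - [[0.028, -0.012, 0.094], [0.174, 0.414, 0]]
  gripper: 0.84

```text
time: 16.85
tool_pos: [0.5174, 0.245, 0.0868]
tcp_rot: [-1.602, 0.003, -0.622]
wrist_force: [-0.3, -0.6, -0.1]
width: 0.16
```

```bash
python3 fit.py 14; python3 look.py 15 .53 .24 .08
```

```text
t 16.85 p [0.5174 0.245  0.0868] jaw [ 0.85  -0.359  0.385] a [ 0.356 -0.147 -0.923] F [-0.33 -0.59 -0.1 ] T [ 0.02  0.22 -0.06] w 0.16 q [ 0.61  0.05  2.14 -0.47  0.79  1.32]
scene bail_grip [0.5039 0.2548 0.1219] 0.58 toolframe [ -1.4 -38.7   3.8]
scene pot_centre [0.5532 0.2274 0.0368] 0.77 toolframe [17.4 61.5 -2.5]
scene lid 274 [0.5527 0.2329 0.0723] [0.5436 0.2397 0.0729]
top bail_grip [0.5003 0.251  0.1287] 0.65 toolframe [ -0.5 -45.7  -1. ]
top pot_centre [0.5567 0.2325 0.0376] 0.7 toolframe [18.9 61.2  3.5]
top lid 408 [0.5563 0.2318 0.0748] [0.5587 0.2242 0.0743]
t 17.15 p [0.5161 0.2446 0.0851] jaw [ 0.85  -0.358  0.387] a [ 0.356 -0.15  -0.922] F [-0.56 -0.03 -0.44] T [ 0.03  0.17 -0.03] w 0.161 q [ 0.62  0.05  2.14 -0.48  0.79  1.33]
scene bail_grip [([0.5008, 0.2524, 0.125], 0.43)]
scene pot_centre [([0.5572, 0.2275, 0.0363], 0.78)]
top bail_grip [([0.5009, 0.2529, 0.1266], 0.38)]
top pot_centre [([0.5542, 0.2317, 0.039], 0.6), ([0.5016, 0.252, 0.1291], 0.42)]
```

View pics/v15.png

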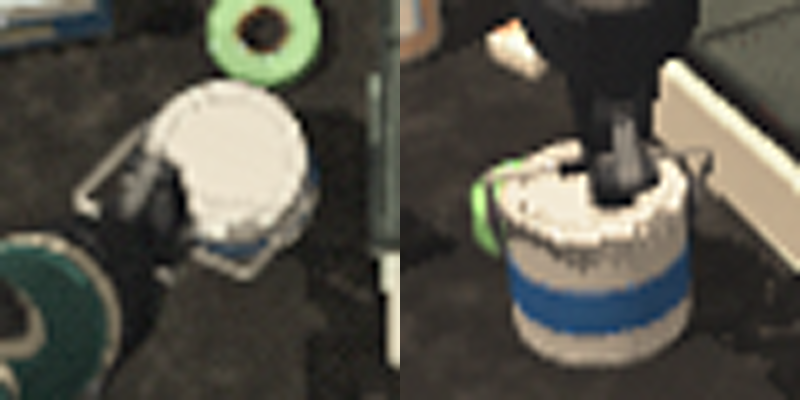

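Pot unmoved in this leg (~.5555, .229); bail at about 0.72 rad. Finish the arc to upright.

>>> play_rows:
  motion:
    - [[0.008, -0.003, 0.009], [0.022, 0.052, 0]]
    - [[0.017, -0.007, 0.017], [0.044, 0.104, 0]]
    - [[0.027, -0.011, 0.023], [0.065, 0.155, 0]]
    - [[0.037, -0.016, 0.029], [0.087, 0.207, 0]]
    - [[0.048, -0.02, 0.034], [0.109, 0.259, 0]]
    - [[0.059, -0.025, 0.038], [0.131, 0.311, 0]]
    - [[0.071, -0.03, 0.04], [0.153, 0.363, 0]]
    - [[0.083, -0.035, 0.041], [0.174, 0.414, 0]]
    - [[0.095, -0.04, 0.042], [0.196, 0.466, 0]]
    - [[0.095, -0.04, 0.042], [0.196, 0.466, 0]]

```text
time: 18.7
tool_pos: [0.5551, 0.2285, 0.1018]
tcp_rot: [-1.548, 0.313, -0.314]
wrist_force: [0.1, 0.6, -0.2]
width: 0.158
```

```bash
python3 fit.py 16; python3 look.py 17 .55 .23 .1
```

```text
t 18.7 p [0.5551 0.2285 0.1018] jaw [ 0.921 -0.389  0.   ] a [ 0. -0. -1.] F [ 0.14  0.57 -0.22] T [ 0.02 -0.01 -0.02] w 0.158 q [ 0.35  0.21  1.87 -0.    1.07  0.75]
scene bail_grip [0.5538 0.2322 0.145 ] 0.67 toolframe [ -2.6 -43.3   2.9]
scene pot_centre [0.5565 0.2269 0.0358] 0.8 toolframe [ 1.9 66.  -0.9]
scene lid 411 [0.5533 0.2314 0.0743] [0.5506 0.2334 0.073 ]
top pot_centre [0.5559 0.2308 0.038 ] 0.39 toolframe [-0.2 63.8  2.4]
t 19.0 p [0.5536 0.2291 0.1019] jaw [ 0.922 -0.387  0.   ] a [-0. -0. -1.] F [ 0.45 -0.27 -0.02] T [ 0.01 -0.02  0.01] w 0.159 q [ 0.35  0.2   1.87 -0.    1.07  0.75]
scene bail_grip [([0.5567, 0.2329, 0.1477], 0.52)]
scene pot_centre [([0.5557, 0.2231, 0.0381], 0.72), ([0.538, -0.3366, 0.1854], 0.43)]
top bail_grip []
top pot_centre [([0.5558, 0.2322, 0.0375], 0.38)]
```

View pics/v17.png

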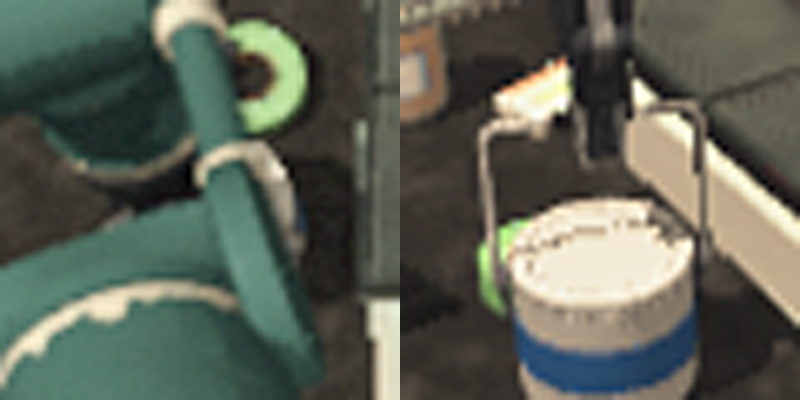

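>>> play_rows:
  motion:
    - [[0, 0, 0], [0, 0, 0]]
    - [[0, 0, 0], [0, 0, 0]]
    - [[0, 0, 0], [0, 0, 0]]
    - [[0, 0, 0], [0, 0, 0]]
  gripper: 1
  squeeze: 50

```text
time: 19.8
tool_pos: [0.5544, 0.2289, 0.1022]
tcp_rot: [-1.548, 0.312, -0.313]
wrist_force: [-0.9, -0.5, 1.8]
width: 0.083
```

>>> play_rows:
  motion:
    - [[0, 0, 0.01], [0, 0, 0]]
    - [[0, 0, 0.025], [0, 0, 0]]
    - [[0, 0, 0.045], [0, 0, 0]]
    - [[0, 0, 0.07], [0, 0, 0]]
    - [[0, 0, 0.1], [0, 0, 0]]
    - [[0, 0, 0.1], [0, 0, 0]]

```text
time: 20.55
tool_pos: [0.5557, 0.2294, 0.1441]
tcp_rot: [-1.546, 0.31, -0.315]
wrist_force: [-0.5, -0.2, -3.9]
width: 0.082
```

```bash
python3 fit.py 18; python3 look.py 19 .55 .23 .14
```

```text
t 20.55 p [0.5557 0.2294 0.1441] jaw [ 0.922 -0.388  0.003] a [ 0.004  0.001 -1.   ] F [-0.54 -0.22 -3.94] T [ 0.06 -0.05 -0.02] w 0.082 q [0.35 0.17 1.83 0.   1.14 0.75]
scene bail_grip [0.5576 0.2328 0.1897] 0.7 toolframe [  0.5 -45.5   4. ]
scene pot_centre [0.5566 0.228  0.0774] 0.89 toolframe [ 1.2 66.7 -1.1]
scene lid 117 [0.5374 0.2398 0.075 ] [0.5261 0.2498 0.075 ]
top pot_centre [0.5579 0.2317 0.0798] 0.58 toolframe [ 1.  64.4  2.8]
t 20.85 p [0.5538 0.2287 0.1413] jaw [ 0.922 -0.388 -0.001] a [-0.001 -0.    -1.   ] F [ 0.36  0.54 -4.52] T [ 0.02  0.03 -0.01] w 0.085 q [0.35 0.17 1.84 0.   1.14 0.75]
scene bail_grip [([0.554, 0.2311, 0.1862], 0.4)]
scene pot_centre [([0.5535, 0.2272, 0.075], 0.98)]
top bail_grip []
top pot_centre [([0.5565, 0.2328, 0.0765], 0.63)]
```

View pics/v19.png

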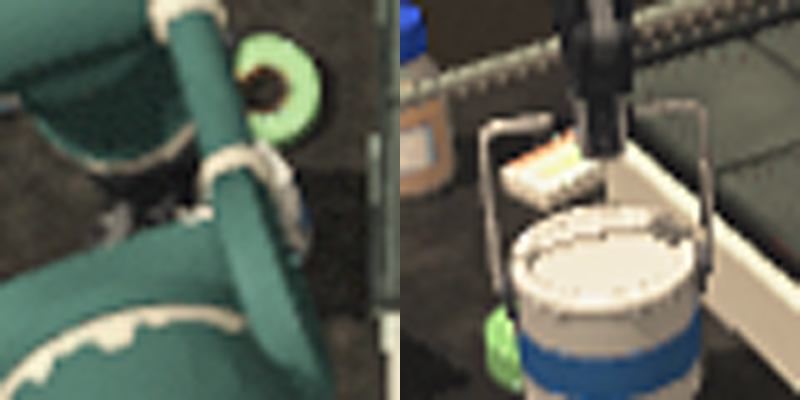

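>>> play_rows:
  motion:
    - [[0, 0, 0.03], [0, 0, 0]]
    - [[0, 0, 0.09], [0, 0, 0]]
    - [[0, 0, 0.16], [0, 0, 0]]
    - [[0, -0.02, 0.23], [0, 0, 0.01]]
    - [[-0.01, -0.055, 0.28], [0, 0, 0.03]]
    - [[-0.02, -0.105, 0.3], [0, 0, 0.06]]
    - [[-0.035, -0.165, 0.3], [0, 0, 0.09]]
    - [[-0.055, -0.235, 0.3], [0, 0, 0.12]]
    - [[-0.075, -0.305, 0.3], [0, 0, 0.15]]
    - [[-0.1, -0.375, 0.3], [0, 0, 0.18]]

```text
time: 22.4
tool_pos: [0.5135, 0.0774, 0.2623]
tcp_rot: [-1.562, 0.201, -0.201]
wrist_force: [0.8, 0.1, -3.6]
width: 0.084
```

>>> play_rows:
  motion:
    - [[-0.03, -0.07, 0], [0, 0, 0.03]]
    - [[-0.065, -0.14, 0], [0, 0, 0.06]]
    - [[-0.1, -0.21, 0], [0, 0, 0.09]]
    - [[-0.14, -0.28, 0], [0, 0, 0.12]]
    - [[-0.18, -0.35, 0], [0, 0, 0.15]]
    - [[-0.215, -0.42, 0], [0, 0, 0.175]]
    - [[-0.24, -0.49, 0], [0, 0, 0.2]]
    - [[-0.26, -0.56, 0], [0, 0, 0.22]]
    - [[-0.27, -0.63, 0], [0, 0, 0.227]]
    - [[-0.273, -0.7, 0], [0, 0, 0.227]]

```text
time: 23.65
tool_pos: [0.4039, -0.2022, 0.2625]
tcp_rot: [-1.57, 0.062, -0.062]
wrist_force: [0.4, 0.9, -5.0]
width: 0.081
```

>>> play_rows:
  motion:
    - [[0, -0.07, 0], [0, 0, 0]]
    - [[0, -0.13, 0], [0, 0, 0]]
    - [[0, -0.18, 0], [0, 0, 0]]
    - [[0, -0.22, -0.01], [0, 0, 0]]
    - [[0, -0.25, -0.03], [0, 0, 0]]
    - [[0, -0.27, -0.06], [0, 0, 0]]
    - [[0, -0.28, -0.1], [0, 0, 0]]
    - [[0, -0.285, -0.13], [0, 0, 0]]
    - [[0, -0.285, -0.15], [0, 0, 0]]

```text
time: 24.78
tool_pos: [0.4046, -0.3145, 0.2004]
tcp_rot: [-1.569, 0.063, -0.06]
wrist_force: [0.7, -0.0, -5.1]
width: 0.079
```

```bash
python3 look.py 20 .43 -.32 .16
```

```text
t 24.77 p [ 0.4046 -0.3145  0.2004] jaw [ 0.997 -0.078 -0.001] a [-0.001  0.001 -1.   ] F [ 0.72 -0.01 -5.12] T [ 0.02 -0.01 -0.01] w 0.079 q [-0.71 -0.04  1.95  0.    1.24 -0.63]
scene bail_grip []
scene pot_centre [([0.3811, -0.1296, -0.0004], 0.73), ([0.4006, -0.317, 0.1345], 0.59)]
top bail_grip [([0.4017, -0.313, 0.2484], 0.59)]
top pot_centre [([0.4038, -0.3116, 0.1375], 0.81), ([0.6744, -0.2116, -0.0031], 0.64)]
```

View pics/v20.png

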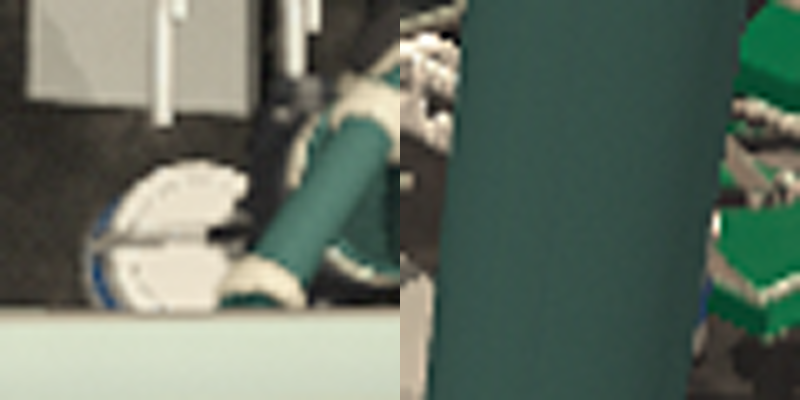

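>>> play_rows:
  motion:
    - [[0, -0.01, -0.02], [0, 0, 0]]
    - [[0, -0.0225, -0.05], [0, 0, 0]]
    - [[0, -0.0225, -0.08], [0, 0, 0]]
    - [[0, -0.0225, -0.1], [0, 0, 0]]
    - [[0, -0.0225, -0.106], [0, 0, 0]]
    - [[0, -0.0225, -0.106], [0, 0, 0]]

```text
time: 25.82
tool_pos: [0.405, -0.3241, 0.1594]
tcp_rot: [-1.57, 0.062, -0.062]
wrist_force: [0.6, -0.2, -5.3]
width: 0.084
```

```bash
cat > fk.py <<'E'
from h import *
import sys
k=sys.argv[1]
s,M=st(); im,d=snap('top','t'+k); P=cloud('top',d)
for l in('bail_grip','pot_centre','fork_entry','fork_notch'):
    r=cams.mark_of('top',l)
    if r: print(l,w('top',r[0]['xyz']).round(4),round(r[0]['conf'],2))
ok=d>0
f=P[ok&(P[...,0]>.45)&(P[...,0]<.6)&(P[...,1]<-.26)&(P[...,1]>-.4)&(P[...,2]>.163)&(P[...,2]<.192)]
for a,b in((-.4,-.335),(-.325,-.26)):
    g=f[(f[:,1]>a)&(f[:,1]<b)]; 
    if len(g)>5:
        v=cv2.fitLine(g[:,:2].astype(np.float32),cv2.DIST_HUBER,0,.01,.01).ravel(); print('prong',len(g),v[1]/v[0],'y@.488',v[3]+(0.488-v[2])*v[1]/v[0],'xmin',g[:,0].min())
c0=s['tool_pos']
b=P[ok&(abs(P[...,0]-c0[0])<.012)&(abs(P[...,1]-c0[1])<.06)&(abs(P[...,2]-c0[2]-.047)<.012)]
print('bar pts',len(b)); 
if len(b): print(b.min(0).round(4),b.max(0).round(4))
u,v=px('top',[.47,-.33,.19]).astype(int)
cv2.imwrite(f'pics/k{k}.png',cv2.resize(im[v-30:v+45,u-40:u+40,::-1],(640,600),interpolation=cv2.INTER_CUBIC))
E
python3 fk.py 21
```

```text
t 25.82 p [ 0.405  -0.3241  0.1594] jaw [ 0.997 -0.078 -0.   ] a [-0.  0. -1.] F [ 0.57 -0.19 -5.27] T [-0.01  0.04  0.01] w 0.084 q [-0.72 -0.    1.98  0.    1.16 -0.64]
bail_grip [ 0.4057 -0.3214  0.2094] 0.57
pot_centre [ 0.4089 -0.3207  0.0942] 0.75
fork_entry [ 0.4904 -0.3333  0.1889] 0.65
fork_notch [ 0.5384 -0.3366  0.1931] 0.81
prong 102 -0.08370782 y@.488 -0.36196482 xmin 0.487113104951827
prong 107 -0.074247316 y@.488 -0.29583988 xmin 0.4695795039865813
bar pts 43
[ 0.397  -0.3211  0.1945] [ 0.4163 -0.2716  0.2184]
```

View pics/k21.png

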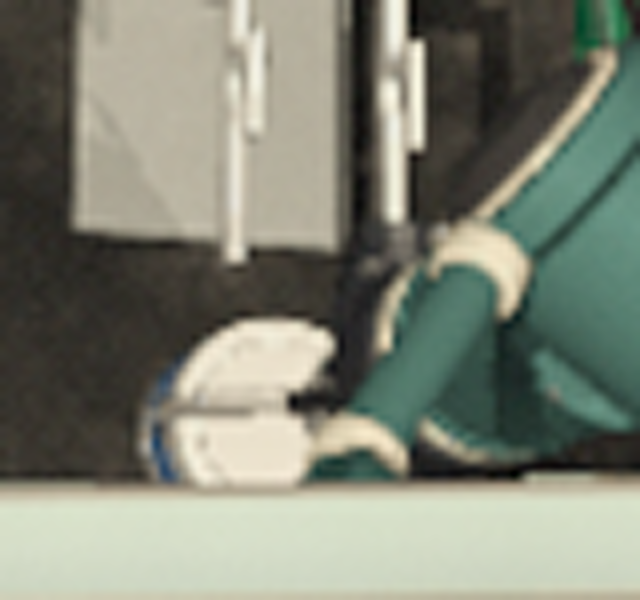

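>>> play_rows:
  motion:
    - [[0.02, 0, 0], [0, 0, 0]]
    - [[0.05, -0.002, 0], [0, 0, 0]]
    - [[0.085, -0.005, 0], [0, 0, 0]]
    - [[0.12, -0.007, 0], [0, 0, 0]]
    - [[0.155, -0.009, 0], [0, 0, 0]]
    - [[0.185, -0.011, 0], [0, 0, 0]]
    - [[0.203, -0.012, 0], [0, 0, 0]]
    - [[0.2075, -0.0125, 0], [0, 0, 0]]
    - [[0.2075, -0.0125, 0], [0, 0, 0]]

```text
time: 27.2
tool_pos: [0.4878, -0.3291, 0.1594]
tcp_rot: [-1.57, 0.062, -0.061]
wrist_force: [1.1, -0.1, -3.8]
width: 0.086
```

```bash
python3 fk.py 22
```

```text
t 27.2 p [ 0.4878 -0.3291  0.1594] jaw [ 0.997 -0.078 -0.001] a [-0.001  0.    -1.   ] F [ 1.1  -0.14 -3.84] T [-0.   -0.02 -0.04] w 0.086 q [-0.64  0.13  1.84 -0.    1.17 -0.56]
bail_grip [ 0.4891 -0.3289  0.2101] 0.61
pot_centre [ 0.4869 -0.3248  0.097 ] 0.79
fork_notch [ 0.5416 -0.337   0.1935] 0.63
prong 20 -0.062155146 y@.488 -0.3647253 xmin 0.5768166080254099
prong 103 -0.08381317 y@.488 -0.29532197 xmin 0.4688770026718252
bar pts 37
[ 0.4809 -0.3215  0.1963] [ 0.4983 -0.2765  0.2171]
```

View pics/k22.png

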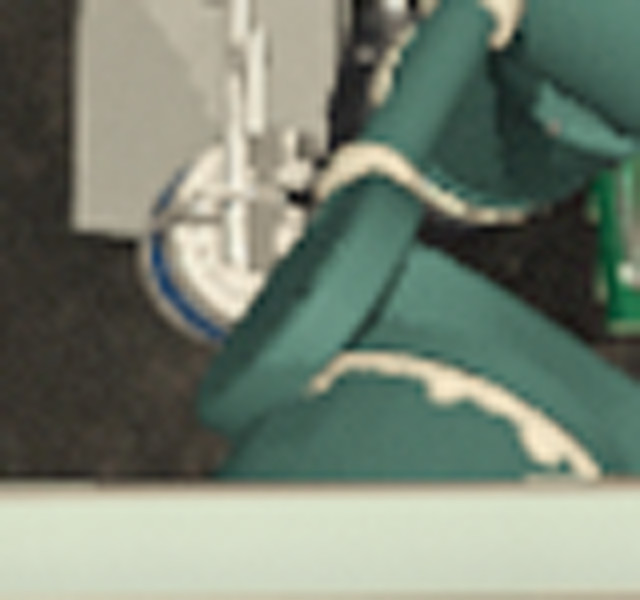

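>>> play_rows:
  motion:
    - [[0, 0, -0.015], [0, 0, 0]]
    - [[0, 0, -0.03], [0, 0, 0]]
    - [[0, 0, -0.04], [0, 0, 0]]
    - [[0, 0, -0.04], [0, 0, 0]]

```text
time: 27.95
tool_pos: [0.4876, -0.3288, 0.1427]
tcp_rot: [-1.569, 0.063, -0.061]
wrist_force: [-0.2, -0.0, -5.1]
width: 0.082
```

>>> play_rows:
  motion:
    - [[0, 0, -0.003], [0, 0, 0]]
    - [[0, 0, -0.005], [0, 0, 0]]
    - [[0, 0, -0.005], [0, 0, 0]]

```text
time: 28.32
tool_pos: [0.4881, -0.3292, 0.1417]
tcp_rot: [-1.57, 0.062, -0.062]
wrist_force: [-0.4, 0.0, -4.1]
width: 0.085
```

>>> play_rows:
  motion:
    - [[0, 0, -0.003], [0, 0, 0]]
    - [[0, 0, -0.005], [0, 0, 0]]
    - [[0, 0, -0.005], [0, 0, 0]]

```text
time: 28.7
tool_pos: [0.488, -0.3291, 0.1394]
tcp_rot: [-1.57, 0.062, -0.062]
wrist_force: [-0.6, 0.6, -5.0]
width: 0.084
```

>>> play_rows:
  motion:
    - [[0, 0, -0.003], [0, 0, 0]]
    - [[0, 0, -0.005], [0, 0, 0]]
    - [[0, 0, -0.005], [0, 0, 0]]

```text
time: 29.08
tool_pos: [0.4881, -0.3292, 0.1378]
tcp_rot: [-1.57, 0.062, -0.062]
wrist_force: [-0.5, 0.5, -3.1]
width: 0.082
```

>>> play_rows:
  motion:
    - [[0, 0, -0.003], [0, 0, 0]]
    - [[0, 0, -0.005], [0, 0, 0]]
    - [[0, 0, -0.005], [0, 0, 0]]

```text
time: 29.45
tool_pos: [0.4882, -0.3293, 0.1374]
tcp_rot: [-1.57, 0.061, -0.062]
wrist_force: [-3.3, 2.2, 5.7]
width: 0.085
```

>>> play_rows:
  motion:
    - [[0, 0, 0.01], [0, 0, 0]]
    - [[0, 0, 0.015], [0, 0, 0]]
    - [[0, 0, 0.015], [0, 0, 0]]

```text
time: 29.82
tool_pos: [0.488, -0.3291, 0.1412]
tcp_rot: [-1.57, 0.062, -0.062]
wrist_force: [0.8, -0.4, -4.0]
width: 0.087
```

>>> play_rows:
  motion:
    - [[0.01, -0.001, 0], [0, 0, 0]]
    - [[0.025, -0.002, 0], [0, 0, 0]]
    - [[0.04, -0.003, 0], [0, 0, 0]]
    - [[0.055, -0.004, 0], [0, 0, 0]]
    - [[0.065, -0.005, 0], [0, 0, 0]]
    - [[0.065, -0.005, 0], [0, 0, 0]]

```text
time: 30.58
tool_pos: [0.5144, -0.3312, 0.1416]
tcp_rot: [-1.57, 0.061, -0.062]
wrist_force: [-0.3, -0.2, -4.2]
width: 0.084
```

>>> play_rows:
  motion:
    - [[0.012, -0.001, 0], [0, 0, 0]]
    - [[0.025, -0.002, 0], [0, 0, 0]]
    - [[0.038, -0.003, 0], [0, 0, 0]]
    - [[0.05, -0.004, 0], [0, 0, 0]]
    - [[0.06, -0.005, 0], [0, 0, 0]]
    - [[0.06, -0.005, 0], [0, 0, 0]]

```text
time: 31.32
tool_pos: [0.5384, -0.3331, 0.1416]
tcp_rot: [-1.57, 0.061, -0.062]
wrist_force: [0.2, 0.2, -4.3]
width: 0.079
```

```bash
python3 fk.py 23; python3 - <<'E'
from h import *
im=cv2.imread('pics/t23.png'); u,v=px('top',[.54,-.33,.19]).astype(int)
a=cv2.resize(im[v-25:v+25,u-25:u+25],(400,400),interpolation=0)
im2,d=snap('scene','s23');u,v=px('scene',[.54,-.33,.17]).astype(int)
b=cv2.resize(im2[v-40:v+40,u-40:u+40,::-1],(400,400),interpolation=0)
cv2.imwrite('pics/m23.png',np.hstack([a,b]))
E
```

```text
t 31.32 p [ 0.5384 -0.3331  0.1416] jaw [ 0.997 -0.078  0.   ] a [ 0.  0. -1.] F [ 0.19  0.18 -4.34] T [-0.05 -0.01 -0.02] w 0.079 q [-0.59  0.23  1.76  0.    1.15 -0.52]
bail_grip [ 0.5388 -0.332   0.1901] 0.5
pot_centre [ 0.5362 -0.3312  0.0773] 0.73
fork_entry [ 0.4897 -0.3323  0.1865] 0.73
fork_notch [ 0.5369 -0.3385  0.1916] 0.6
prong 85 -0.089047305 y@.488 -0.29451695 xmin 0.49968437806415383
bar pts 34
[ 0.5287 -0.3244  0.1775] [ 0.5501 -0.281   0.1967]
```

View pics/m23.png

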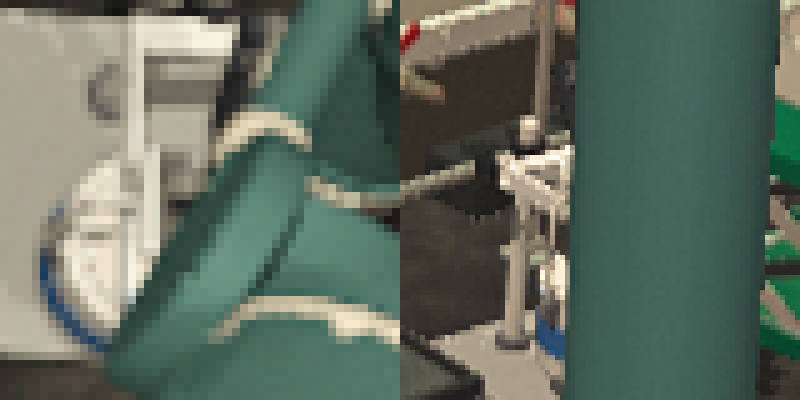

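>>> play_rows:
  motion:
    - [[0, 0, -0.005], [0, 0, 0]]
    - [[0, 0, -0.01], [0, 0, 0]]
    - [[0, 0, -0.013], [0, 0, 0]]
    - [[0, 0, -0.013], [0, 0, 0]]

```text
time: 32.12
tool_pos: [0.5379, -0.333, 0.1361]
tcp_rot: [-1.57, 0.062, -0.061]
wrist_force: [0.5, 0.2, -3.6]
width: 0.081
```

>>> play_rows:
  motion:
    - [[0, 0, -0.003], [0, 0, 0]]
    - [[0, 0, -0.005], [0, 0, 0]]
    - [[0, 0, -0.005], [0, 0, 0]]

```text
time: 32.5
tool_pos: [0.538, -0.3331, 0.1343]
tcp_rot: [-1.57, 0.062, -0.062]
wrist_force: [0.1, -0.2, -4.9]
width: 0.082
```

Below runway contact level with no load change: in the notch. Continue down.

>>> play_rows:
  motion:
    - [[0, 0, -0.003], [0, 0, 0]]
    - [[0, 0, -0.005], [0, 0, 0]]
    - [[0, 0, -0.005], [0, 0, 0]]

```text
time: 32.88
tool_pos: [0.538, -0.3331, 0.1323]
tcp_rot: [-1.57, 0.062, -0.062]
wrist_force: [-0.3, -0.1, -3.9]
width: 0.086
```

>>> play_rows:
  motion:
    - [[0, 0, -0.003], [0, 0, 0]]
    - [[0, 0, -0.005], [0, 0, 0]]
    - [[0, 0, -0.005], [0, 0, 0]]

```text
time: 33.25
tool_pos: [0.538, -0.3331, 0.1302]
tcp_rot: [-1.57, 0.062, -0.062]
wrist_force: [0.5, -1.1, -5.5]
width: 0.085
```

>>> play_rows:
  motion:
    - [[0, 0, -0.002], [0, 0, 0]]
    - [[0, 0, -0.003], [0, 0, 0]]
    - [[0, 0, -0.003], [0, 0, 0]]

```text
time: 33.62
tool_pos: [0.5382, -0.3332, 0.1297]
tcp_rot: [-1.57, 0.061, -0.062]
wrist_force: [-0.8, 1.2, -1.1]
width: 0.083
```

>>> play_rows:
  motion:
    - [[0, 0, -0.001], [0, 0, 0]]
    - [[0, 0, -0.002], [0, 0, 0]]
    - [[0, 0, -0.002], [0, 0, 0]]

```text
time: 34.0
tool_pos: [0.5383, -0.3333, 0.1294]
tcp_rot: [-1.57, 0.061, -0.062]
wrist_force: [-3.4, 1.7, 5.1]
width: 0.087
```

>>> play_rows:
  motion:
    - [[0, 0, 0.001], [0, 0, 0]]
    - [[0, 0, 0.001], [0, 0, 0]]

```text
time: 34.25
tool_pos: [0.5382, -0.3333, 0.1294]
tcp_rot: [-1.57, 0.061, -0.062]
wrist_force: [-3.5, 1.9, 6.0]
width: 0.083
```

>>> play_rows:
  motion:
    - [[0, 0, 0], [0, 0, 0]]
    - [[0, 0, 0], [0, 0, 0]]
    - [[0, 0, 0], [0, 0, 0]]
    - [[0, 0, 0], [0, 0, 0]]
    - [[0, 0, 0], [0, 0, 0]]
  gripper: 0.65
  squeeze: 20

```text
time: 34.88
tool_pos: [0.5381, -0.3331, 0.1287]
tcp_rot: [-1.57, 0.062, -0.062]
wrist_force: [0.6, -0.3, 0.5]
width: 0.347
```

```bash
python3 fk.py 24
```

```text
t 34.88 p [ 0.5381 -0.3331  0.1287] jaw [ 0.997 -0.079 -0.   ] a [-0.  0. -1.] F [ 0.62 -0.31  0.47] T [ 0.01 -0.02  0.03] w 0.347 q [-0.59  0.24  1.77  0.    1.13 -0.52]
pot_centre [ 0.538  -0.3304  0.0668] 0.68
fork_entry [ 0.4901 -0.3319  0.1906] 0.75
fork_notch [ 0.5422 -0.3347  0.1917] 0.62
prong 86 -0.08445354 y@.488 -0.29548633 xmin 0.5022884913837456
bar pts 32
[ 0.527  -0.3203  0.1661] [ 0.5497 -0.2806  0.1857]
```

Force is zero after opening and the pot is still up. Withdraw straight up, slowly first.

>>> play_rows:
  motion:
    - [[0, 0, 0.015], [0, 0, 0]]
    - [[0, 0, 0.03], [0, 0, 0]]
    - [[0, 0, 0.05], [0, 0, 0]]
    - [[0, 0, 0.075], [0, 0, 0]]
    - [[0, 0, 0.1], [0, 0, 0]]

```text
time: 35.75
tool_pos: [0.5382, -0.3332, 0.1698]
tcp_rot: [-1.57, 0.061, -0.062]
wrist_force: [0.0, 0.7, -0.3]
width: 0.352
```

>>> play_rows:
  motion:
    - [[0, 0, 0.05], [0, 0, 0]]
    - [[0, 0, 0.12], [0, 0, 0]]
    - [[0, 0, 0.2], [0, 0, 0]]
    - [[0, 0, 0.3], [0, 0, 0]]
    - [[0, 0, 0.35], [0, 0, 0]]
    - [[-0.05, 0.1, 0.35], [0, 0, 0]]
    - [[-0.1, 0.25, 0.35], [0, 0, 0]]
    - [[-0.2, 0.4, 0.35], [0, 0, 0]]
    - [[-0.2, 0.5, 0.35], [0, 0, 0]]
    - [[-0.2, 0.55, 0.35], [0, 0, 0]]

```text
time: 37.0
tool_pos: [0.457, -0.1109, 0.3091]
tcp_rot: [-1.569, 0.06, -0.061]
wrist_force: [-0.0, 0.6, -0.5]
width: 0.346
```

```bash
python3 - <<'E'
from h import *
st()
o=[]
for c in('top','scene'):
    im,d=snap(c,c[0]+'25')
    for l in["pot_centre","bail_grip","fork_entry","vial_a","beaker_50","petri_dish","dropper_bottle"]:
        r=cams.mark_of(c,l)
        if r: print(c,l,w(c,r[0]['xyz']).round(4),round(r[0]['conf'],2))
    u,v=px(c,[.52,-.33,.14]).astype(int)
    o.append(cv2.resize(im[v-35:v+35,u-35:u+35,::-1],(400,400),interpolation=cv2.INTER_CUBIC))
cv2.imwrite('pics/e25.png',np.hstack(o))
E
```

```text
t 37.0 p [ 0.457  -0.1109  0.3091] jaw [ 0.997 -0.077  0.   ] a [ 0.  0. -1.] F [-0.04  0.56 -0.55] T [-0.03  0.03  0.01] w 0.346 q [-0.29 -0.18  1.87  0.    1.45 -0.21]
top pot_centre [ 0.5391 -0.3316  0.067 ] 0.66
top bail_grip [ 0.5383 -0.3319  0.1782] 0.56
top fork_entry [ 0.4867 -0.3306  0.1896] 0.69
top vial_a [ 0.445   0.4564 -0.002 ] 0.62
top beaker_50 [ 0.4452  0.4559 -0.0016] 0.68
top petri_dish [ 0.3823 -0.1282  0.0019] 0.5
scene pot_centre [ 0.54   -0.3353  0.062 ] 0.56
scene bail_grip [ 0.5396 -0.3325  0.1752] 0.4
scene fork_entry [ 0.4887 -0.3327  0.1912] 0.93
scene beaker_50 [0.4415 0.4589 0.0022] 0.42
scene petri_dish [ 0.3838 -0.1295 -0.0008] 0.45
```

View pics/e25.png

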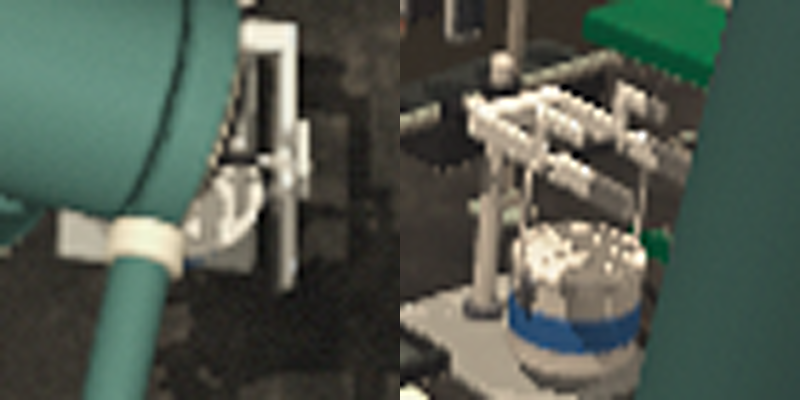

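```bash
python3 -c "
from h import *
print(bot.finish_job())"
```

```text
the job is handed in; nothing more can be done
None
```

The pot now hangs by its bail in the fork's notches and the job is handed in, at 37 s of the 64 s allowed. The swing was not clean: during the first part of the lift the pot slid about 6–7 mm on the worktop. It stayed standing, and I did not push it back.

- **Swing:** Two first attempts missed the bar, because the pictures show the fingertips ending about 28 mm short of the reported TCP. After correcting for that, I lifted the bail in a loose cage of the fingers. Once I re-seated the fingers and tilted them more, the rest of the arc to upright moved the pot no further.
- **Carry and hang:** I felt the runway at the entry with about 10 N of contact, which fits a runway about 181 mm up. Then I lifted 4–5 mm off it and slid the bar in under the keepers without contact. I let it down about 8 mm to the notch floor, where the fork took the whole weight before I opened the fingers.
- **Last checks:**
  - Force at the wrist was about zero after opening, and the gripper is well clear.
  - Both cameras put the bar at about (0.539, -0.332, 0.177), which is notch depth, and the scene picture shows the pot hanging level.
  - The beaker and petri dish read where they started.
- **Not confirmed:** The vial and dropper bottle were not re-identified in the last pictures. One low-grade "vial" report fell on the beaker. I touched neither as far as the force readings and path show.

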